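# Set the flanges on the domes and shut up the case

## Robot

A 7-joint arm with a two-finger parallel gripper is mounted at the origin on the work surface. World frame = base frame: x ahead of the robot, y to its left, z up, the work surface at z = 0. Lengths are in m, angles in rad, forces in N, time in s.
With the tool pointing down it reaches from about 0.425 to 0.925 m from the base axis. Payload 6.8 kg.
Tool frame: the origin (TCP) lies at the very end of the fingers, on their centre line; the grasp point (between the pads) lies 19 mm behind it; z points along the fingers, y is the line along which they close (so a half turn about z gives the same grasp; the last joint's range is limited). The gripper opens to 88 mm and grips with 3 to 60 N. Pads are 20 mm wide; open, the fingers measure 115 mm over their backs; the gripper's body (75 mm by 178 mm) begins 61 mm behind the grasp point.
Start: joints at [0.999, 0.477, 0.022, 1.555, -0.011, 1.109, -0.083], TCP at [0.302, -0.604, 0.194] pointing down, gripper open.
Joint ranges: [-2.96, 2.96], [-0.34, 2.1], [-1.41, 1.46], [0.24, 2.44], [-1.37, 4.51], [0.17, 1.92], [-2.96, 2.96]. Speed limits (rad/s): [2.39, 2.39, 3.14, 3.14, 3.14, 3.14, 3.14].

## Interface

Orientations are given as a unit quaternion [x, y, z, w].
In Python, from workcell import r gives the robot as it stands.
- The arm moves only by the tool arm_command, never from a script. Its argument "motion" is a list of rows, each a list of 3 entries, a list of its own where there are three numbers: the shift along the tool's x, y, z normalised to -1 to 1, where 1 is 0.04 m, then the turn about the tool's z normalised to -1 to 1, where 1 is 0.08 rad, then the closure, from -1 (fully open) to 1 (shut). A call has 1 to 8 rows; each row shifts and turns the commanded pose from where the row before left it, along the tool's axes as they then stand; what a row does not reach is not made up. A row lasts 1/8 s, in which the tool goes at most 62.5 mm and 10.7 degrees, less where a joint would pass 70% of its speed; a pose out of reach is approached as far as the arm can. A call with a number of a shift or a turn outside -1 to 1 is refused whole. A call with a gripper value outside its range is refused whole. The fingers move at their own pace and stop on an object; "force" is the grip in N (left out, the last holds). Time passes only in rows, so rows that do not move let the fingers close. It gives the time, the measured TCP pose, the force, the opening and the grip force at its end, in the units of the state.
- r.get_state(): the state, without advancing time (a new reading comes with each control period).
- r.capture(name): name is "scene" or "top" or "wrist"; returns a dict with "image" (400x640x3 uint8, red, green, blue), "range_z" (400x640 float32, m along the optical axis (not along the pixel's ray), 0 where there is no reading), "K" (3x3 intrinsics, pixels), "position" and "rotation" of the camera in the world; the wrist camera has in their place "hand_eye" (4x4, takes a point from camera to tool coordinates, whose origin is the TCP and whose axes are the flange's). Camera axes: x right, y down, z forward; pixel columns grow to the right and rows downward; lengths in m; the calibration is good to about 2 mm. A picture is of the moment at which its call begins: read the wrist's pose just before it.
- r.sign_off(): hands the job in; it is judged then, once.
The state is a dict: "t": time; "joint_positions": joint angles; "joint_velocities": joint speeds; "joint_efforts": joint torques, N m; "tool_pos": TCP position; "tcp_rot": TCP orientation; "wrist_force": force on the tool from outside, world axes, zero at the start; "wrist_torque": the same for the moment, N m; "opening": opening from 0.0 (shut) to 1.0 (fully open); "finger_force": force on a finger pad.
Only numpy, scipy, OpenCV 4.12 (cv2) and the standard library are available. Lean on these libraries where they do the work, as an engineer would, in place of code of your own. Each camera call takes 0.05 s, during which the arm holds its last target. There are 200 camera calls.

## Task

Take every brass flange out of the open tool case and balance each one, hub up and roughly level, on top of its own domed pipe cap so that its fluxed underside touches nothing else. Once the case is empty, shut its lid fully and then swing the hasp right over the catch until it lies flat; also hang the fittings caddy by its handle on the hook stand. Leave the flux jar and the copper elbow where they are.

Things in the scene. Friction and masses are not known exactly. Their poses are not given: they have to be found in the camera images.
- flange1: Brass pipe flange, 0.3-0.6 kg: flat plate 80 mm (x) by 50 mm (y), 12 mm thick, plain underside, round hub 32 mm across standing 20 mm above the plate's middle (32 mm high in all). Centre of mass about 10 mm above the underside. Origin: centre of the underside; z up through the hub. Starts flat, hub up, on the bed of the open case. All alike; two or three present.
- flange2: Brass pipe flange, 0.3-0.6 kg: flat plate 80 mm (x) by 50 mm (y), 12 mm thick, plain underside, round hub 32 mm across standing 20 mm above the plate's middle (32 mm high in all). Centre of mass about 10 mm above the underside. Origin: centre of the underside; z up through the hub. Starts flat, hub up, on the bed of the open case. All alike; two or three present.
- flange3: Brass pipe flange, 0.3-0.6 kg: flat plate 80 mm (x) by 50 mm (y), 12 mm thick, plain underside, round hub 32 mm across standing 20 mm above the plate's middle (32 mm high in all). Centre of mass about 10 mm above the underside. Origin: centre of the underside; z up through the hub. Starts flat, hub up, on the bed of the open case. All alike; two or three present.
- cap1: Dark steel domed pipe cap standing open end down on the bench, fixed: 110 mm across, straight wall 25 mm high and above it a half-sphere of radius 55 mm, top 80 mm above the bench. Origin: centre of its underside. Three alike.
- cap1_top (a point): Topmost point of the dome of cap1, 80 mm above the bench.
- cap2: Dark steel domed pipe cap standing open end down on the bench, fixed: 110 mm across, straight wall 25 mm high and above it a half-sphere of radius 55 mm, top 80 mm above the bench. Origin: centre of its underside. Three alike.
- cap2_top (a point): Topmost point of the dome of cap2, 80 mm above the bench.
- cap3: Dark steel domed pipe cap standing open end down on the bench, fixed: 110 mm across, straight wall 25 mm high and above it a half-sphere of radius 55 mm, top 80 mm above the bench. Origin: centre of its underside. Three alike.
- cap3_top (a point): Topmost point of the dome of cap3, 80 mm above the bench.
- case: Black tool case, fixed, 210 mm deep (its x, away from the robot), 330 mm wide (its y), 60 mm high, walls 6 mm. Its rubber bed, under the flanges, is 18 mm above the bench. Origin: centre of its underside. The lid's hinge runs along its far (+x) rim; the hasp is at the middle of its near (-x) side.
- lid (a joint): Angle of the case's lid in rad: 0 shut, about 1.57 upright, stops at 1.95 leaning back. The hinge is stiff enough that the lid stays where it is near upright; pushed forward below roughly 1.1 it falls shut by its own 0.35 kg. Starts standing open.
- lid_hinge (a point): Middle of the lid's hinge line, 60 mm above the bench, 105 mm behind the case's centre; the hinge axis is the case's y axis.
- lid_edge (a point): Middle of the lid's free edge, 210 mm from the hinge; the lid is a slab 330 mm wide and about 15 mm thick (up to 20 mm at two ribs on its outer face), with a small steel catch loop on its outer face in the middle, near the free edge.
- hasp (a joint): Angle of the steel hasp in rad: 0 is folded flat over the catch on the shut lid, 1.57 standing upright, up to 2.4 leaning out towards the robot. It has a light friction hinge and stays where it is left (about 1 N at the tip moves it). Starts leaning out, off the catch.
- hasp_hinge (a point): Middle of the hasp's hinge pin, 80 mm above the bench, 110 mm in front of the case's centre; the axis is the case's y axis.
- hasp_tip (a point): Middle of the hasp's free end, 80 mm from the pin; the hasp is a slotted plate 40 mm wide, 4 mm thick.
- caddy: Aluminium fittings caddy, 0.25 kg: open box 80 mm (x) by 120 mm (y) by 45 mm high, with a steel arch handle in its y-z plane: round bar 8 mm thick, level part 96 mm long along y, 120 mm above the underside, on uprights at y = +-56 mm; clear opening under the bar 70 mm high, 104 mm wide. Origin: centre of the underside. Starts upright on the bench.
- caddy_handle (a point): Middle of the caddy's handle bar (bar axis), 120 mm above its underside.
- hook: Hook stand, fixed: flat foot 100 mm square and a square post 18 mm thick and 210 mm high, from which a round arm 10 mm thick sticks out along the stand's -x at 200 mm height for 85 mm, then turns up to a tip. Origin: bottom of the post.
- hook_seat (a point): Where the handle should hang: top of the hook's level arm, 60 mm out from the post's axis and 205 mm above the bench.
- hook_tip (a point): Centre of the round end of the upturned hook tip, 97 mm out from the post's axis and 220 mm high (5 mm radius).
- flux_jar: Flux jar, 42 mm across and 55 mm high, white cap, standing among the pipe caps. Loose; not part of the job. Origin: centre of its underside.
- elbow: Copper pipe elbow lying on the bench, legs about 60 mm, 28 mm thick. Loose; not part of the job. Origin: where its legs meet, at the underside.
Mind the look-alikes: they are no part of the job. Leave any blue or purple look-alike of the flange1 alone. What is shaped like the hook but pink is not meant.

How it is judged:
On the way, in this order (a step that is already met when the one before it is completed fails the run):
1. the case is empty and its lid is shut (value of joint lid below 0.06 rad and horizontal distance between each of flange1, flange2, flange3 and case above 0.13 m), for 0.2 s.
2. then the hasp is swung over the catch (value of joint hasp below 0.15 rad and value of joint lid below 0.06 rad), for 0.2 s.
At the end, for the whole second after the job is handed in: Each flange still, hub up, on its own cap: within 18 mm of the dome's top sideways, -4 to 8 mm in height, tilted under 0.25 rad; lid under 0.06 rad, hasp under 0.15 rad; caddy hangs (gentle sway under 0.3 m/s allowed), handle within 40 mm of the hook's seat and above the arm, tilted under 0.35 rad (all of step 2 and ((horizontal distance between flange1 and cap1_top below 0.018 m and z of flange1 in the frame of cap1_top between -0.004 and 0.008 m) or (horizontal distance between flange1 and cap2_top below 0.018 m and z of flange1 in the frame of cap2_top between -0.004 and 0.008 m) or (horizontal distance between flange1 and cap3_top below 0.018 m and z of flange1 in the frame of cap3_top between -0.004 and 0.008 m)) and angle between each of flange1, flange2, flange3's own z axis and vertical below 0.25 rad and linear speed of each of flange1, flange2, flange3 below 0.03 m/s and ((horizontal distance between flange2 and cap1_top below 0.018 m and z of flange2 in the frame of cap1_top between -0.004 and 0.008 m) or (horizontal distance between flange2 and cap2_top below 0.018 m and z of flange2 in the frame of cap2_top between -0.004 and 0.008 m) or (horizontal distance between flange2 and cap3_top below 0.018 m and z of flange2 in the frame of cap3_top between -0.004 and 0.008 m)) and ((horizontal distance between flange3 and cap1_top below 0.018 m and z of flange3 in the frame of cap1_top between -0.004 and 0.008 m) or (horizontal distance between flange3 and cap2_top below 0.018 m and z of flange3 in the frame of cap2_top between -0.004 and 0.008 m) or (horizontal distance between flange3 and cap3_top below 0.018 m and z of flange3 in the frame of cap3_top between -0.004 and 0.008 m)) and distance between caddy_handle and hook_seat below 0.04 m and z of caddy_handle in the frame of hook above 0.202 m and angle between caddy's own z axis and vertical below 0.35 rad and linear speed of caddy below 0.3 m/s); the robot touches nothing.
It fails at once if the flux jar is knocked over or shoved away (over 50 mm) (distance of flux_jar from where it was at the start of the episode above 0.05 m or angle between flux_jar's own z axis and vertical above 0.6 rad).
It fails at once if the elbow is knocked over or shoved away (over 50 mm) (distance of elbow from where it was at the start of the episode above 0.05 m or angle between elbow's own z axis and vertical above 0.6 rad).
Of flange1, flange2, flange3 only 2 to 3 are there at a start; the rules pass over those that are not, and their reading is None.
At some moment in a run one of caddy may be knocked a few centimetres aside while the robot is not near it.
Once in a run the grip may slacken for a moment while it holds something.
It also fails if it takes over 210 s, if anything falls off the work surface, if the arm or the gripper's body presses on something with over 40 N, if the wrist force passes 120 N, or if a joint passes its speed limit or range.

## Working session

There is one attempt and no reset: what is moved stays moved. The work goes in short steps, Python scripts to look and compute and a tool call to move; the robot and the scene stay as the last step left them, time stands still between calls to the robot, and variables do not carry over. Pictures are saved under pics/ and viewed, at most 14 in all, crops included, and the job is handed in when it is done.

Besides the shell and the picture viewer there is one more tool, called after ">>>" as a command line: name --argument value ..., lists and objects as JSON in quotes. arm_command: Moves the arm, as the interface text tells. Its arguments: {"type":"object","properties":{"motion":{"type":"array"},"force":{"type":"number"}},"required":["motion"]}

```bash
mkdir -p pics; ls; cat > h.py <<'E'
import numpy as np, cv2
from scipy.spatial.transform import Rotation as R
from workcell import r
def cap(n):
    s=r.get_state(); c=r.capture(n)
    if n=="wrist":
        T=np.eye(4); T[:3,:3]=R.from_quat(s["tcp_rot"]).as_matrix(); T[:3,3]=s["tool_pos"]
        M=T@np.array(c["hand_eye"])
    else:
        M=np.eye(4); M[:3,:3]=np.array(c["rotation"]); M[:3,3]=c["position"]
    c["M"]=M; return c
def cloud(c):
    z=c["range_z"]; K=np.array(c["K"]); v,u=np.mgrid[:z.shape[0],:z.shape[1]]
    p=np.stack([(u-K[0,2])/K[0,0]*z,(v-K[1,2])/K[1,1]*z,z],-1)
    w=p@c["M"][:3,:3].T+c["M"][:3,3]; w[z==0]=np.nan
    return w
def save(c,f): cv2.imwrite("pics/"+f,np.ascontiguousarray(c["image"][...,::-1]))
E
python3 - <<'E'
from h import *
s=r.get_state(); print({k:np.round(v,3) for k,v in s.items()})
for n in("scene","top"):
    c=cap(n); save(c,n+"0.png"); np.savez(n+"0.npz",w=cloud(c),im=c["image"]); print(n,np.round(c["M"],3).tolist(),np.round(c["K"],1).tolist())
E
```

```text
pics
{'t': np.float64(0.0), 'joint_positions': array([ 0.999,  0.478,  0.022,  1.556, -0.011,  1.109, -0.083]), 'joint_velocities': array([ 0.   ,  0.   , -0.   , -0.001, -0.   ,  0.   ,  0.001]), 'joint_efforts': array([ 1.0000e-03, -5.8285e+01,  1.5350e+00, -2.7260e+01, -5.4000e-02,
        1.7000e-02,  0.0000e+00]), 'tool_pos': array([ 0.302, -0.603,  0.193]), 'tcp_rot': array([ 0.973,  0.23 , -0.   , -0.001]), 'wrist_force': array([ 0.226,  0.523, -0.089]), 'wrist_torque': array([ 0.031,  0.017, -0.041]), 'finger_force': np.float64(0.0), 'opening': np.float64(0.999)}Traceback (most recent call last):
  File "<stdin>", line 4, in <module>
  File "h.py", line 10, in cap
    M=np.eye(4); M[:3,:3]=np.array(c["rotation"]); M[:3,3]=c["position"]
                 ~^^^^^^^
ValueError: could not broadcast input array from shape (4,) into shape (3,3)
```

```bash
sed -i 's/=np.array(c\["rotation"\])/=R.from_quat(c["rotation"]).as_matrix()/' h.py
python3 - <<'E'
from h import *
for n in("scene","top"):
    c=cap(n); save(c,n+"0.png"); np.savez(n+"0.npz",w=cloud(c),im=c["image"]); print(n,np.round(c["M"],3).tolist(),np.round(c["K"],1).tolist())
E
```

```text
scene [[-0.574, 0.502, -0.647, 1.119], [0.819, 0.334, -0.467, 0.482], [-0.018, -0.798, -0.602, 0.794], [0.0, 0.0, 0.0, 1.0]] [[425.1, 0.0, 322.7], [0.0, 425.1, 188.9], [0.0, 0.0, 1.0]]
top [[0.02, -0.994, 0.11, 0.298], [-1.0, -0.019, 0.01, -0.018], [-0.008, -0.11, -0.994, 1.338], [0.0, 0.0, 0.0, 1.0]] [[470.6, 0.0, 324.3], [0.0, 470.6, 198.8], [0.0, 0.0, 1.0]]
```

View pics/scene0.png

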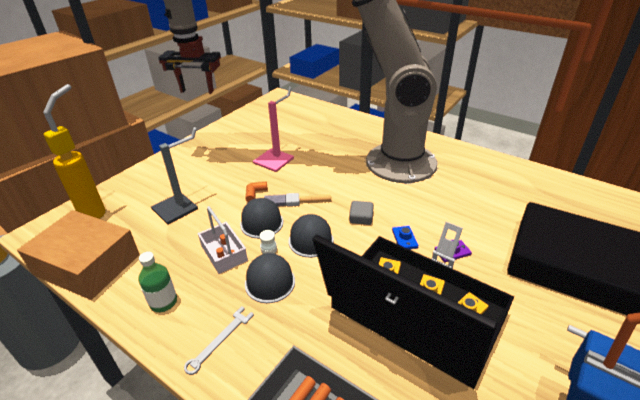

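View pics/top0.png

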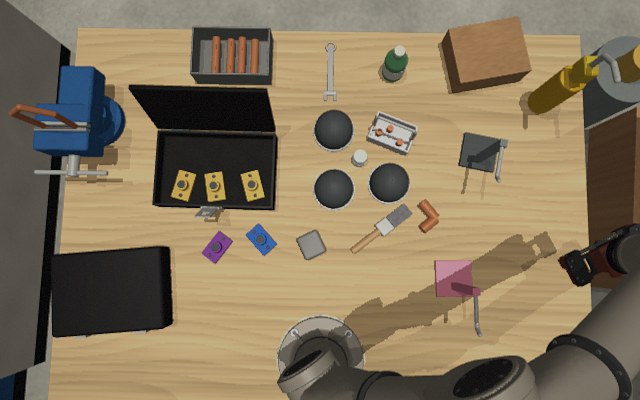

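Top view: brass flanges at (182,185), (214,186), (251,185). Look-alikes: blue (261,239) and purple (217,247) on the bench, which I'll leave. Caps are at (333,130), (333,189), (389,183), jar (360,157), elbow (428,216), caddy (391,133). The grey hook (480,150) is the right one, and the pink one (453,278) is not.

```bash
cat > m.py <<'E'
from h import *
from scipy.optimize import least_squares
D={n:np.load(n+"0.npz") for n in("scene","top")}
for n,d in D.items():
    w=d["w"]; im=d["im"]; hsv=cv2.cvtColor(im,cv2.COLOR_RGB2HSV)
    print("==",n)
    ok=np.isfinite(w[...,0])
    # flanges
    X,Y,Z=w[...,0],w[...,1],w[...,2]
    m=(hsv[...,0]>18)&(hsv[...,0]<32)&(hsv[...,1]>150)&ok&(Z>0.02)&(Z<0.06)&(X>.4)&(X<.75)&(Y>.05)&(Y<.5)
    k,l,st,ce=cv2.connectedComponentsWithStats(cv2.dilate(m.astype(np.uint8),np.ones((3,3))))
    for i in range(1,k):
        if st[i,4]<60: continue
        p=w[(l==i)&m]; u=cv2.minAreaRect(p[:,:2].astype(np.float32)*1000)
        a=w[(l==i)&ok&(Z>.044)&(Z<.056)]
        print("flange px",ce[i].round(),"rect",np.round(u[0]),np.round(u[1]),round(u[2],1),"z",np.percentile(p[:,2],[10,50,90]).round(4),"hub",a.mean(0).round(4) if len(a) else None,len(a))
    # caps
    guess={"top":[(333,130),(333,189),(389,183)],"scene":[(268,272),(311,232),(261,214)]}[n]
    for g in guess:
        c=w[g[1],g[0]]
        q=w[ok&(np.hypot(X-c[0],Y-c[1])<.08)&(Z>.03)&(Z<.1)]
        f=least_squares(lambda x:np.linalg.norm(q-x,axis=1)-.055,[c[0],c[1],.025],loss="soft_l1",f_scale=.002)
        print("cap",g,f.x.round(4),np.abs(f.fun).mean().round(4),"top z",(f.x[2]+.055).round(4))
    for nm,b in {"hook":(.5,.8,-.6,-.3,.12,.25),"caddyhandle":(.55,.8,-.32,-.1,.1,.15),"jar":(.5,.7,-.2,0,.045,.065)}.items():
        q=(X>b[0])&(X<b[1])&(Y>b[2])&(Y<b[3])&(Z>b[4])&(Z<b[5])
        p=w[q]; 
        if len(p): print(nm,len(p),"mean",p.mean(0).round(4),"min",p.min(0).round(3),"max",p.max(0).round(3))
E
python3 m.py
```

```text
== scene
flange px [390. 264.] rect [463. 198.] [53. 50.] 19.4 z [0.0289 0.0314 0.0509] hub [0.4741 0.2011 0.0506] 68
flange px [432. 283.] rect [460. 304.] [57. 50.] 8.0 z [0.0286 0.0312 0.0511] hub [0.4732 0.3069 0.0503] 110
flange px [474. 303.] rect [459. 398.] [52. 59.] 65.4 z [0.0286 0.0312 0.0508] hub [0.4751 0.3952 0.0503] 118
cap (268, 272) [ 0.643  -0.0256  0.0249] 0.001 top z 0.0799
cap (311, 232) [ 0.4721 -0.0288  0.0253] 0.0012 top z 0.0803
cap (261, 214) [ 0.4935 -0.1841  0.0249] 0.0069 top z 0.0799
hook 1008 mean [ 0.6784 -0.5345  0.1687] min [ 0.5  -0.6   0.12] max [ 0.771 -0.421  0.25 ]
caddyhandle 135 mean [ 0.6408 -0.1797  0.1194] min [ 0.614 -0.243  0.1  ] max [ 0.799 -0.135  0.126]
jar 941 mean [ 0.5821 -0.0843  0.0549] min [ 0.5   -0.2    0.045] max [ 0.695 -0.     0.065]
== top
flange px [183. 185.] rect [474. 395.] [54. 81.] 76.3 z [0.0251 0.0306 0.0468] hub [0.4751 0.3922 0.0495] 66
flange px [256. 187.] rect [477. 195.] [81. 45.] 13.9 z [0.0266 0.031  0.0457] hub [0.4765 0.1944 0.0489] 40
flange px [215. 186.] rect [472. 306.] [80. 53.] 9.8 z [0.0262 0.0311 0.0477] hub [0.4726 0.3013 0.0499] 59
cap (333, 130) [ 0.645  -0.0262  0.0249] 0.0015 top z 0.0799
cap (333, 189) [ 0.474  -0.0297  0.025 ] 0.0014 top z 0.08
cap (389, 183) [ 0.4945 -0.186   0.0249] 0.0015 top z 0.0799
hook 685 mean [ 0.6581 -0.5248  0.1772] min [ 0.501 -0.6    0.12 ] max [ 0.767 -0.423  0.214]
caddyhandle 148 mean [ 0.6403 -0.1919  0.1209] min [ 0.61  -0.248  0.101] max [ 0.8   -0.136  0.129]
jar 712 mean [ 0.5842 -0.0815  0.0555] min [ 0.5   -0.199  0.045] max [ 0.695 -0.     0.065]
```

```bash
cat > m2.py <<'E'
from h import *
D={n:np.load(n+"0.npz") for n in("scene","top")}
def line(p):
    c=np.median(p,0); u=np.linalg.svd(p-p.mean(0),full_matrices=False)[2][0]; t=(p-p.mean(0))@u; return p.mean(0)+np.outer([t.min(),t.max()],u)
for n,d in D.items():
    w=d["w"]; X,Y,Z=w[...,0],w[...,1],w[...,2]; print("==",n)
    def box(a,b,c,e,f,g): return w[(X>a)&(X<b)&(Y>c)&(Y<e)&(Z>f)&(Z<g)]
    foot=box(.5,.75,-.56,-.36,.003,.03)
    print("foot",len(foot), cv2.minAreaRect(foot[:,:2].astype(np.float32)*1000), np.median(foot[:,2]).round(4))
    for z0,z1 in((.05,.1),(.1,.15),(.15,.19),(.19,.212),(.212,.24)):
        p=box(.45,.68,-.56,-.38,z0,z1)
        if len(p): print("hook z",z0,len(p),p.mean(0).round(3),line(p).round(3).tolist())
    p=box(.56,.72,-.3,-.12,.112,.14); print("caddybar",len(p),p.mean(0).round(4),line(p).round(3).tolist())
    p=box(.56,.75,-.3,-.1,.035,.05)
    print("caddyrim",len(p), cv2.minAreaRect(p[:,:2].astype(np.float32)*1000))
    p=box(.38,.7,.05,.55,.052,.066); print("caserim",len(p), cv2.minAreaRect(p[:,:2].astype(np.float32)*1000),p[:,2].mean())
    p=box(.3,.5,.2,.4,.085,.2); print("hasp",len(p)); 
    if len(p): print(line(p).round(3).tolist(),p.min(0).round(3),p.max(0).round(3))
    p=box(.55,.95,.05,.55,.1,.4); c=p.mean(0); print("lid",len(p),"normal",np.linalg.svd(p-c,full_matrices=False)[2][2].round(3),p.min(0).round(3),p.max(0).round(3))
    p=box(.4,.6,-.4,-.22,.01,.06);print("elbow",p.min(0).round(3),p.max(0).round(3))
E
python3 m2.py
```

```text
== scene
foot 942 ((620.769775390625, -461.3765869140625), (196.50636291503906, 240.62890625), 89.56562805175781) 0.012
hook z 0.05 123 [ 0.571 -0.433  0.075] [[0.572, -0.433, 0.099], [0.571, -0.433, 0.05]]
hook z 0.1 134 [ 0.571 -0.433  0.125] [[0.571, -0.433, 0.15], [0.571, -0.433, 0.1]]
hook z 0.15 111 [ 0.571 -0.433  0.17 ] [[0.571, -0.433, 0.188], [0.571, -0.434, 0.15]]
hook z 0.19 195 [ 0.541 -0.43   0.203] [[0.479, -0.42, 0.204], [0.579, -0.437, 0.202]]
hook z 0.212 22 [ 0.476 -0.42   0.219] [[0.47, -0.419, 0.225], [0.481, -0.42, 0.213]]
caddybar 113 [ 0.6391 -0.1811  0.1222] [[0.616, -0.239, 0.124], [0.658, -0.134, 0.12]]
caddyrim 412 ((613.80322265625, -181.48074340820312), (124.77119445800781, 125.88247680664062), 68.80193328857422)
caserim 1206 ((521.966552734375, 302.0419006347656), (331.06390380859375, 234.10533142089844), 89.3899154663086) 0.05905395765201611
hasp 511
[[0.378, 0.305, 0.156], [0.407, 0.304, 0.084]] [0.374 0.279 0.085] [0.413 0.325 0.157]
lid 9010 normal [-0.982  0.012  0.187] [0.643 0.137 0.1  ] [0.684 0.466 0.267]
elbow [ 0.4  -0.4   0.01] [ 0.6   -0.22
[... 416 characters left out ...]
0.432  0.205] [[0.579, -0.44, 0.205], [0.482, -0.422, 0.204]]
hook z 0.212 36 [ 0.515 -0.428  0.218] [[0.578, -0.439, 0.212], [0.471, -0.42, 0.222]]
caddybar 131 [ 0.6349 -0.1918  0.1229] [[0.656, -0.138, 0.123], [0.614, -0.247, 0.123]]
caddyrim 260 ((610.5262451171875, -182.7372283935547), (120.2574462890625, 136.3016357421875), 68.78816223144531)
caserim 1128 ((517.4678955078125, 301.50531005859375), (332.1396484375, 219.0613555908203), 89.62251281738281) 0.05927737844169924
hasp 170
[[0.409, 0.304, 0.084], [0.376, 0.3, 0.159]] [0.376 0.28  0.085] [0.41  0.325 0.16 ]
lid 4973 normal [-0.972  0.01   0.234] [0.628 0.134 0.1  ] [0.683 0.465 0.27 ]
elbow [ 0.4  -0.4   0.01] [ 0.6  -0.22  0.06]
```

>>> arm_command --motion '[[[0, 0, -0.5], 0.967, -1], [[0, 0, -0.5], 0.967, -1], [[0, 0, -0.5], 0.967, -1], [[0, 0, -0.5], 0.967, -1], [[0, 0, -0.5], 0.967, -1], [[0, 0, -0.5], 0.967, -1], [[1, 0, 0], 0, -1], [[1, 0, 0], 0, -1]]'

```text
t: 1.15
tool_pos: [0.3824, -0.6039, 0.3143]
tcp_rot: [1.0, -0.001, 0.0, 0.0]
wrist_force: [-0.4, -0.4, 0.2]
opening: 0.998
finger_force: 0.0
```

>>> arm_command --motion '[[[0.6, -1, 0], 0, -1], [[0.6, -1, 0], 0, -1], [[0.6, -1, 0], 0, -1], [[0.6, -1, 0], 0, -1], [[0, -1, 0], 0, -1], [[0, -1, 0], 0, -1], [[0, -1, 0], 0, -1], [[0, -1, 0], 0, -1]]'

```text
t: 2.15
tool_pos: [0.4778, -0.2823, 0.3137]
tcp_rot: [1.0, -0.0, -0.0, -0.0]
wrist_force: [-0.1, 0.6, 0.3]
opening: 1.0
finger_force: 0.0
```

>>> arm_command --motion '[[[0, -1, 0], 0, -1], [[0, -1, 0], 0, -1], [[0, -1, 0], 0, -1], [[0, -1, 0], 0, -1], [[0, -1, 0], 0, -1], [[0, -1, 0], 0, -1], [[0, -1, 0], 0, -1], [[0, -1, 0], 0, -1]]'

```text
t: 3.15
tool_pos: [0.4779, 0.0374, 0.3138]
tcp_rot: [1.0, -0.0, -0.0, 0.0]
wrist_force: [0.3, 0.8, -0.5]
opening: 1.003
finger_force: 0.0
```

>>> arm_command --motion '[[[0, -1, 0], 0, -0.6], [[0, -1, 0], 0, -0.6], [[0, -1, 0], 0, -0.6], [[0, -1, 0], 0, -0.6], [[0, 0, 0], 0, -0.6]]'

```text
t: 3.78
tool_pos: [0.4772, 0.1996, 0.3137]
tcp_rot: [1.0, 0.003, -0.0, -0.001]
wrist_force: [0.3, -0.8, -1.1]
opening: 0.8
finger_force: 0.0
```

```bash
cat > wl.py <<'E'
import sys
from h import *
f=sys.argv[1]; c=cap("wrist"); w=cloud(c); save(c,f+".png"); np.savez(f+".npz",w=w,im=c["image"])
hsv=cv2.cvtColor(c["image"],cv2.COLOR_RGB2HSV); ok=np.isfinite(w[...,0]); X,Y,Z=w[...,0],w[...,1],w[...,2]
m=(hsv[...,0]>15)&(hsv[...,0]<35)&(hsv[...,1]>120)&ok&(Z>0.02)&(Z<0.14)&(Y>-.3)&(Y<.5)
k,l,st,ce=cv2.connectedComponentsWithStats(m.astype(np.uint8))
for i in range(1,k):
    if st[i,4]<150: continue
    p=w[(l==i)]; h=p[:,2].max(); a=w[ok&(Z>h-.006)&(Z<h+.004)&(np.hypot(X-np.median(p[:,0]),Y-np.median(p[:,1]))<.06)]
    u=cv2.minAreaRect(p[:,:2].astype(np.float32)*1000); q=cv2.minEnclosingCircle(a[:,:2].astype(np.float32)*1000)
    print("px",ce[i].round(),"rect",np.round(u[0]),np.round(u[1]),round(u[2]),"medz",np.median(p[:,2]).round(4),"hub mean",a.mean(0).round(4),"circ",np.round(q[0]),round(q[1]),len(a))
print(r.get_state()["tool_pos"].round(4))
E
python3 wl.py w1
```

```text
px [320. 160.] rect [477. 203.] [80. 51.] 16 medz 0.0298 hub mean [0.4779 0.1982 0.0501] circ [482. 179.] 39 433
px [188. 162.] rect [474. 398.] [54. 80.] 76 medz 0.0299 hub mean [0.4742 0.3961 0.05  ] circ [474. 397.] 16 420
px [248. 163.] rect [472. 308.] [80. 50.] 10 medz 0.0298 hub mean [0.4728 0.3076 0.05  ] circ [472. 308.] 16 405
[0.4778 0.1972 0.3136]
```

View pics/w1.png

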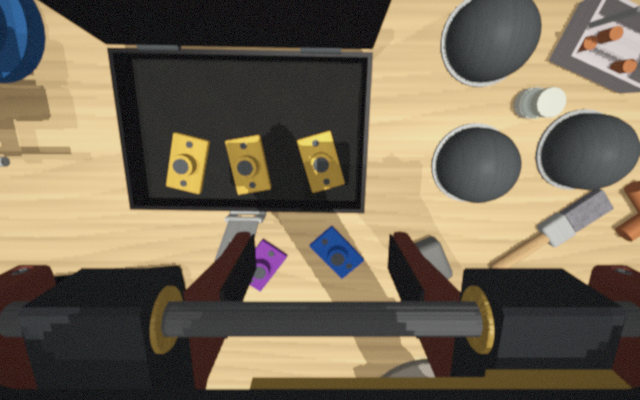

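Wrist view: three gold flanges at (188,162), (248,163), (320,160) in the black case, hubs at z 0.050 and plates at 0.030, as described. The purple (266,265) and blue (336,250) ones lie outside the case and stay put. I'll take the right one first.

>>> arm_command --motion '[[[0, -0.1, 1], 0, -0.2], [[0, 0, 1], 0, -0.2], [[0, 0, 1], 0, -0.2], [[0, 0, 1], 0, -0.2], [[0, 0, 1], 0, -0.2], [[0, 0, 1], 0, -0.2], [[0, 0, 0.7], 0, -0.2], [[0, 0, 0.3], 0, -0.2]]'

```text
t: 4.82
tool_pos: [0.4778, 0.198, 0.0325]
tcp_rot: [1.0, -0.001, -0.001, 0.001]
wrist_force: [1.2, 0.3, -0.7]
opening: 0.601
finger_force: 0.0
```

>>> arm_command --motion '[[[0, 0, 0], 0, 1], [[0, 0, 0], 0, 1], [[0, 0, 0], 0, 1], [[0, 0, 0], 0, 1], [[0, 0, 0], 0, 1], [[0, 0, 0], 0, 1]]' --force 45

```text
t: 5.58
tool_pos: [0.4783, 0.2002, 0.0341]
tcp_rot: [1.0, -0.0, 0.0, -0.0]
wrist_force: [0.6, -0.1, 0.8]
opening: 0.008
finger_force: 0.0
```

```bash
python3 wl.py w2; python3 -c "
from h import *
c=cap('scene'); im=c['image'][170:350,330:550,::-1]; cv2.imwrite('pics/s2.png',cv2.resize(im,None,fx=3,fy=3))"
```

```text
px [317. 209.] rect [481. 204.] [72. 50.] 16 medz 0.03 hub mean [0.4889 0.2013 0.1007] circ [489. 201.] 11 424
px [ 32. 222.] rect [473. 392.] [42. 80.] 75 medz 0.0299 hub mean [0.4723 0.3785 0.0486] circ [470. 355.] 35 477
px [156. 231.] rect [472. 308.] [80. 51.] 10 medz 0.03 hub mean [0.4731 0.3068 0.05  ] circ [472. 308.] 16 2348
[0.4783 0.2002 0.034 ]
```

View pics/s2.png

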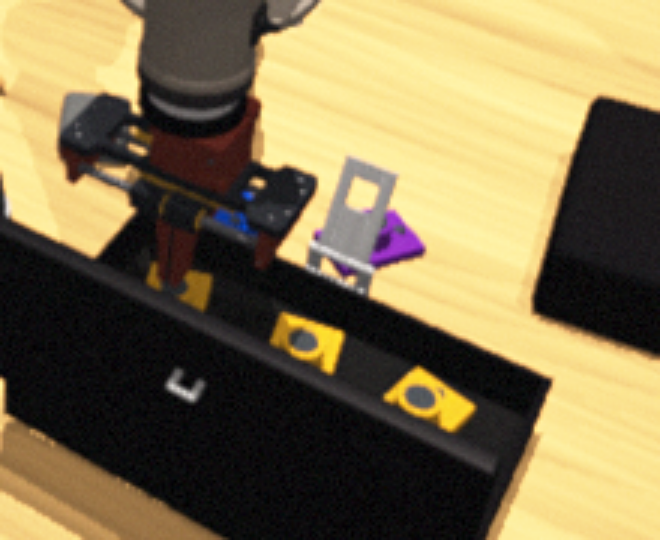

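View pics/w2.png

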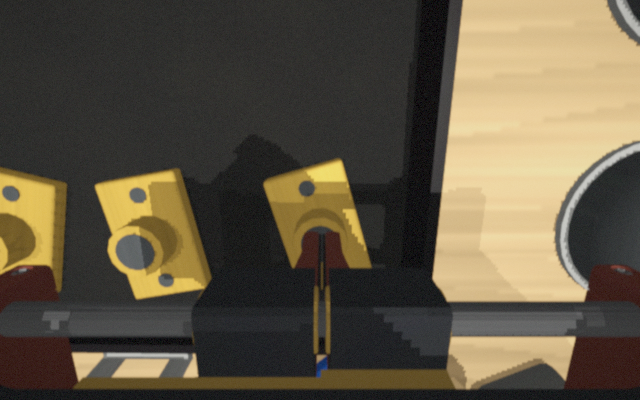

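```bash
python3 - <<'E'
from h import *
for f in("w1","w2"):
    d=np.load(f+".npz"); w=d["w"]; hsv=cv2.cvtColor(d["im"],cv2.COLOR_RGB2HSV)
    X,Y,Z=w[...,0],w[...,1],w[...,2]
    m=(hsv[...,0]>15)&(hsv[...,0]<35)&(hsv[...,1]>120)&(abs(Z-.03)<.004)&(Y>.14)&(Y<.27)
    p=w[m]; print(f,len(p),"maxx pt",p[p[:,0].argmax()].round(4),"miny",p[p[:,1].argmin()].round(4),"maxy",p[p[:,1].argmax()].round(4))
    for z0 in (.035,.04,.045,.048):
        q=w[(Z>z0)&(Z<z0+.006)&(np.hypot(X-.478,Y-.201)<.05)]
        if len(q): print(z0,len(q),q.min(0).round(3),q.max(0).round(3))
w=np.load("w2.npz")["w"]
for v in range(205,285,5): print(v,w[v,316:332:4].round(3).tolist())
E
```

```text
w1 1394 maxx pt [0.5251 0.1456 0.0279] miny [0.5251 0.1456 0.0279] maxy [0.5065 0.236  0.0282]
0.035 10 [0.486 0.189 0.036] [0.493 0.212 0.04 ]
0.04 14 [0.483 0.189 0.04 ] [0.493 0.217 0.046]
0.045 348 [0.462 0.188 0.046] [0.492 0.217 0.051]
0.048 393 [0.462 0.188 0.048] [0.493 0.217 0.053]
w2 5172 maxx pt [0.6038 0.1446 0.0326] miny [0.5929 0.1444 0.0266] maxy [0.5062 0.2371 0.0267]
0.035 137 [0.478 0.186 0.035] [0.493 0.217 0.041]
0.04 149 [0.478 0.186 0.04 ] [0.493 0.217 0.046]
0.045 937 [0.468 0.187 0.045] [0.493 0.218 0.051]
0.048 899 [0.468 0.187 0.048] [0.493 0.218 0.053]
205 [[0.494, 0.205, 0.029], [0.494, 0.202, 0.031], [0.494, 0.2, 0.03], [0.494, 0.197, 0.03]]
210 [[0.492, 0.205, 0.036], [0.492, 0.202, 0.036], [0.493, 0.2, 0.037], [0.492, 0.197, 0.034]]
215 [[0.492, 0.204, 0.045], [0.492, 0.202, 0.045], [0.493, 0.2, 0.047], [0.492, 0.198, 0.044]]
220 [[0.491, 0.204, 0.049], [0.491, 0.202, 0.05], [0.491, 0.2, 0.05], [0.491, 0.198, 0.05]]
225 [[0.488, 0.204, 0.049], [0.487, 0.202, 0.048], [0.488, 0.2, 0.05], [0.488, 0.198, 0.049]]
230 [[0.485, 0.204, 0.051], [0.485, 0.202, 0.
[... 295 characters left out ...]
8, 0.2, 0.078], [0.489, 0.198, 0.082]]
250 [[0.489, 0.204, 0.086], [0.488, 0.202, 0.085], [0.488, 0.2, 0.085], [0.488, 0.198, 0.086]]
255 [[0.489, 0.204, 0.093], [0.488, 0.202, 0.089], [0.487, 0.2, 0.088], [0.489, 0.198, 0.093]]
260 [[0.489, 0.204, 0.098], [0.488, 0.202, 0.096], [0.487, 0.2, 0.094], [0.489, 0.199, 0.098]]
265 [[0.489, 0.204, 0.102], [0.488, 0.202, 0.1], [0.487, 0.2, 0.099], [0.489, 0.199, 0.102]]
270 [[0.489, 0.203, 0.107], [0.488, 0.202, 0.104], [0.488, 0.2, 0.104], [0.489, 0.199, 0.107]]
275 [[0.489, 0.203, 0.111], [0.488, 0.202, 0.108], [0.488, 0.2, 0.109], [0.489, 0.199, 0.11]]
280 [[0.488, 0.203, 0.113], [0.488, 0.202, 0.112], [0.488, 0.2, 0.112], [0.489, 0.199, 0.114]]
```

The fingers closed above the hub: their real ends look about 20 mm higher than the reported TCP. I'll lift a little and measure the fingertip itself.

>>> arm_command --motion '[[[0, 0, -1], 0, 1], [[0, 0, -1], 0, 1], [[0, 0, -0.5], 0, 1], [[0, 0, 0], 0, 1]]'

```text
t: 6.18
tool_pos: [0.4793, 0.2007, 0.1353]
tcp_rot: [1.0, -0.0, 0.002, -0.001]
wrist_force: [-0.1, 0.4, -0.3]
opening: 0.007
finger_force: 0.0
```

```bash
python3 - <<'E'
from h import *
s=r.get_state(); print(s["tool_pos"].round(4),s["opening"])
t=s["tool_pos"]
for n in("scene","wrist","top"):
    c=cap(n); w=cloud(c); X,Y,Z=w[...,0],w[...,1],w[...,2]
    np.savez("f_"+n,w=w,im=c["image"])
    for z in np.arange(.08,.2,.006):
        q=w[(Z>=z)&(Z<z+.006)&(abs(X-t[0])<.04)&(abs(Y-t[1])<.04)]
        if len(q): print(n,round(z,3),len(q),q.min(0).round(3),q.max(0).round(3))
    if n=="scene": cv2.imwrite('pics/s3.png',cv2.resize(c['image'][150:290,330:470,::-1],None,fx=4,fy=4))
E
```

```text
[0.4793 0.2007 0.1353] 0.0068339794365394795
scene 0.164 23 [0.472 0.191 0.165] [0.491 0.209 0.17 ]
scene 0.17 23 [0.466 0.192 0.17 ] [0.491 0.21  0.176]
scene 0.176 24 [0.469 0.191 0.176] [0.491 0.209 0.182]
scene 0.182 27 [0.471 0.191 0.182] [0.492 0.209 0.188]
scene 0.188 17 [0.471 0.192 0.189] [0.491 0.21  0.194]
scene 0.194 27 [0.471 0.193 0.194] [0.492 0.211 0.2  ]
wrist 0.158 26 [0.487 0.193 0.161] [0.489 0.209 0.164]
wrist 0.164 149 [0.487 0.192 0.164] [0.49 0.21 0.17]
wrist 0.17 183 [0.484 0.192 0.17 ] [0.49  0.21  0.176]
wrist 0.176 175 [0.487 0.192 0.176] [0.49  0.21  0.182]
wrist 0.182 267 [0.473 0.192 0.182] [0.49  0.21  0.188]
wrist 0.188 263 [0.468 0.191 0.188] [0.49  0.211 0.194]
wrist 0.194 291 [0.487 0.191 0.194] [0.49  0.212 0.2  ]
```

View pics/s3.png

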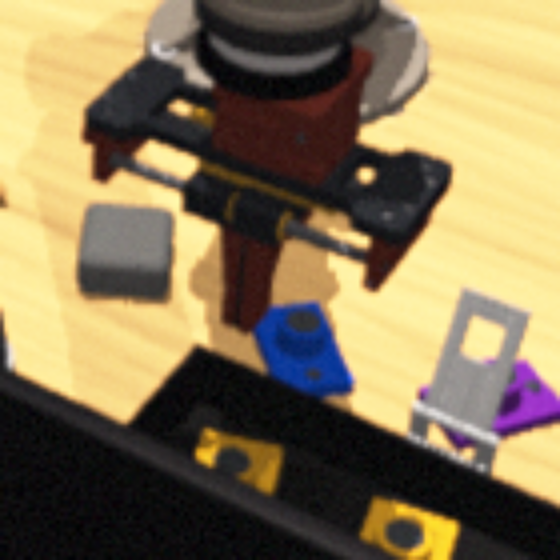

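Scene crop: the closed fingertips hang free at z≈0.162 while the TCP reads 0.135, so the true finger end is about 26 mm above the reported TCP. I'll correct every height by that.

>>> arm_command --motion '[[[0, 0, 0], 0, -0.2], [[0, 0, 0], 0, -0.2], [[0, 0, 0], 0, -0.2], [[0, 0, 1], 0, -0.2], [[0, 0, 1], 0, -0.2], [[0, 0, 0.7], 0, -0.2], [[0, 0, 0.4], 0, -0.2], [[0, 0, 0], 0, -0.2]]'

```text
t: 7.32
tool_pos: [0.4777, 0.2001, 0.0093]
tcp_rot: [1.0, -0.0, -0.001, 0.0]
wrist_force: [-0.2, 0.0, 0.9]
opening: 0.6
finger_force: 0.0
```

>>> arm_command --motion '[[[0, 0, 0], 0, 1], [[0, 0, 0], 0, 1], [[0, 0, 0], 0, 1], [[0, 0, 0], 0, 1], [[0, 0, 0], 0, 1]]' --force 45

```text
t: 7.95
tool_pos: [0.4791, 0.2007, 0.0109]
tcp_rot: [1.0, -0.0, 0.001, -0.0]
wrist_force: [-1.2, -0.2, 6.8]
opening: 0.351
finger_force: 45.0
```

>>> arm_command --motion '[[[0, 0, -0.5], 0, 1], [[0, 0, -1], 0, 1], [[0, 0, -1], 0, 1], [[0, 0, -1], 0, 1], [[0, 0, -0.5], 0, 1], [[0.8, 1, 0], 0, 1], [[0.8, 1, 0], 0, 1], [[0.8, 1, 0], 0, 1]]'

```text
t: 8.95
tool_pos: [0.5742, 0.0786, 0.1694]
tcp_rot: [1.0, -0.0, -0.001, 0.0]
wrist_force: [-0.1, 0.9, -3.2]
opening: 0.351
finger_force: 45.0
```

>>> arm_command --motion '[[[0.8, 1, 0], 0, 1], [[0.8, 1, 0], 0, 1], [[0.1, 0.66, 0], 0, 1], [[0, 0, 0], 0, 1]]'

```text
t: 9.45
tool_pos: [0.6414, -0.0302, 0.1685]
tcp_rot: [1.0, -0.003, -0.001, 0.001]
wrist_force: [-0.9, 0.3, -4.5]
opening: 0.349
finger_force: 45.0
```

```bash
cat > hl.py <<'E'
# held flange: yellow points near the tool, from scene and wrist
from h import *
s=r.get_state(); t=s["tool_pos"]; print(t.round(4),s["opening"].round(3),s["finger_force"],s["wrist_force"].round(1))
for n in("scene","wrist"):
    c=cap(n); w=cloud(c); hsv=cv2.cvtColor(c["image"],cv2.COLOR_RGB2HSV)
    m=(hsv[...,0]>15)&(hsv[...,0]<35)&(hsv[...,1]>120)&(np.hypot(w[...,0]-t[0],w[...,1]-t[1])<.07)&(abs(w[...,2]-t[2]-.01)<.04)
    p=w[m]
    if len(p)<30: print(n,"few",len(p)); continue
    z=np.median(p[:,2]); p=p[abs(p[:,2]-z)<.006]
    q=cv2.minAreaRect(p[:,:2].astype(np.float32)*1000)
    A=np.c_[p[:,:2]-t[:2],np.ones(len(p))]; g=np.linalg.lstsq(A,p[:,2],rcond=None)[0]
    print(n,len(p),"rect",np.round(q[0]),np.round(q[1]),round(q[2]),"plate z at tool",g[2].round(4),"slope",g[:2].round(3))
E
python3 hl.py
```

```text
Traceback (most recent call last):
  File "hl.py", line 3, in <module>
    s=r.get_state(); t=s["tool_pos"]; print(t.round(4),s["opening"].round(3),s["finger_force"],s["wrist_force"].round(1))
                                                       ^^^^^^^^^^^^^^^^^^
AttributeError: 'float' object has no attribute 'round'
```

```bash
sed -i 's/s\["opening"\].round(3)/s["opening"]/' hl.py; python3 hl.py
```

```text
[ 0.6414 -0.0302  0.1685] 0.3488176015986739 44.997907876968384 [-0.9  0.3 -4.5]
scene 391 rect [639. -30.] [83. 51.] 16 plate z at tool 0.1874 slope [-0.013 -0.028]
wrist 5592 rect [640. -26.] [79. 50.] 16 plate z at tool 0.1877 slope [-0.01  -0.006]
```

>>> arm_command --motion '[[[0.1, -0.05, 0.8], 0, 1], [[0, 0, 0.8], 0, 1], [[0, 0, 0.5], 0, 1], [[0, 0, 0.2], 0, 1], [[0, 0, 0], 0, 1], [[0, 0, 0], 0, 1]]'

```text
t: 10.3
tool_pos: [0.6472, -0.0241, 0.0792]
tcp_rot: [1.0, -0.0, 0.001, -0.0]
wrist_force: [-0.1, 0.5, -3.8]
opening: 0.352
finger_force: 45.0
```

```bash
python3 hl.py
```

```text
[ 0.6472 -0.0241  0.0792] 0.35208871846275563 44.99803841114044 [-0.1  0.5 -3.8]
scene 346 rect [647. -24.] [79. 50.] 16 plate z at tool 0.098 slope [-0.002 -0.019]
wrist 5609 rect [646. -23.] [79. 50.] 16 plate z at tool 0.0981 slope [-0.006 -0.004]
```

>>> arm_command --motion '[[[-0.06, 0.06, 0.06], 0, 1], [[0, 0, 0.06], 0, 1], [[0, 0, 0.03], 0, 1], [[0, 0, 0], 0, 1]]'

```text
t: 10.9
tool_pos: [0.6441, -0.0272, 0.0729]
tcp_rot: [1.0, -0.0, 0.0, 0.0]
wrist_force: [-3.2, -1.1, 5.6]
opening: 0.348
finger_force: 45.0
```

>>> arm_command --motion '[[[0, 0, 0], 0, 0.2], [[0, 0, 0], 0, 0.0], [[0, 0, 0], 0, -0.2], [[0, 0, 0], 0, -0.2], [[0, 0, -0.3], 0, -0.2], [[0, 0, -0.7], 0, -0.2], [[0, 0, -1], 0, -0.2], [[0, 0, -1], 0, -0.2]]' --force 20

```text
t: 11.9
tool_pos: [0.6438, -0.0265, 0.194]
tcp_rot: [1.0, -0.0, 0.0, -0.0]
wrist_force: [1.3, 0.3, 0.3]
opening: 0.599
finger_force: 0.0
```

```bash
cat > fl.py <<'E'
from h import *
# placed flanges on caps, from scene camera
c=cap("scene"); save(c,"last.png"); w=cloud(c); hsv=cv2.cvtColor(c["image"],cv2.COLOR_RGB2HSV)
for n,k in {"A":(.644,-.026),"B":(.473,-.029),"C":(.494,-.185)}.items():
    m=(hsv[...,0]>15)&(hsv[...,0]<35)&(hsv[...,1]>120)&(np.hypot(w[...,0]-k[0],w[...,1]-k[1])<.07)&(abs(w[...,2]-.092)<.02)
    p=w[m]
    if len(p)<30: print(n,len(p)); continue
    z=np.median(p[:,2]); p=p[abs(p[:,2]-z)<.007]; q=cv2.minAreaRect(p[:,:2].astype(np.float32)*1000)
    A=np.c_[p[:,:2]-k,np.ones(len(p))]; g=np.linalg.lstsq(A,p[:,2],rcond=None)[0]
    print(n,len(p),"rect",np.round(q[0]),np.round(q[1]),round(q[2]),"z",g[2].round(4),"slope",g[:2].round(3))
s=r.get_state(); print(s["t"],s["tool_pos"].round(4))
E
python3 fl.py
```

```text
A 426 rect [641. -28.] [85. 51.] 16 z 0.0923 slope [0.032 0.029]
B 2
C 0
11.95 [ 0.6471 -0.0263  0.2003]
```

Flange A is down: centred within a few mm, slope about 0.04. Next is the middle flange.

>>> arm_command --motion '[[[-1, 0, 0], 0, -0.2], [[-1, -0.4, 0], 0, -0.2], [[-1, -1, 0], 0, -0.2], [[-1, -1, 0], 0, -0.2], [[-0.28, -1, 0], 0, -0.2], [[0, -1, 0], 0, -0.2], [[0, -1, 0], 0, -0.2], [[0, -1, 0], 0, -0.2]]'

```text
t: 12.95
tool_pos: [0.4728, 0.2308, 0.1929]
tcp_rot: [1.0, -0.0, 0.001, -0.0]
wrist_force: [0.3, 0.3, 0.4]
opening: 0.6
finger_force: 0.0
```

>>> arm_command --motion '[[[0, -1, 0], 0, -0.2], [[0, -0.9, 0], 0, -0.2], [[0, 0, 0], 0, -0.2]]'

```text
t: 13.32
tool_pos: [0.4718, 0.3089, 0.1927]
tcp_rot: [1.0, 0.002, 0.0, -0.001]
wrist_force: [0.0, 0.2, -0.5]
opening: 0.595
finger_force: 0.0
```

```bash
python3 wl.py w3
```

```text
px [243. 174.] rect [474. 397.] [50. 80.] 76 medz 0.0299 hub mean [0.4742 0.3966 0.05  ] circ [474. 397.] 16 735
px [323. 176.] rect [472. 309.] [80. 51.] 10 medz 0.0299 hub mean [0.4727 0.3081 0.05  ] circ [472. 308.] 16 720
[0.4724 0.3066 0.1924]
```

Aligned. Descend to TCP 0.010 and grip.

>>> arm_command --motion '[[[0, 0, 1], 0, -0.2], [[0, 0, 1], 0, -0.2], [[0, 0, 1], 0, -0.2], [[0, 0, 1], 0, -0.2], [[0, 0, 0.4], 0, -0.2], [[0, 0, 0.15], 0, -0.2], [[0, 0, 0], 0, -0.2]]'

```text
t: 14.25
tool_pos: [0.4735, 0.3056, 0.0109]
tcp_rot: [1.0, -0.0, 0.001, -0.0]
wrist_force: [-0.4, -0.2, 0.3]
opening: 0.599
finger_force: 0.0
```

>>> arm_command --motion '[[[0, 0, 0], 0, 1], [[0, 0, 0], 0, 1], [[0, 0, 0], 0, 1], [[0, 0, 0], 0, 1], [[0, 0, -0.5], 0, 1], [[0, 0, -1], 0, 1], [[0, 0, -1], 0, 1], [[0, 0, -1], 0, 1]]' --force 45

```text
t: 15.25
tool_pos: [0.472, 0.3048, 0.1517]
tcp_rot: [1.0, -0.0, -0.0, 0.0]
wrist_force: [0.6, -0.1, -3.6]
opening: 0.348
finger_force: 45.0
```

>>> arm_command --motion '[[[0, 1, -0.5], 0, 1], [[0, 1, 0], 0, 1], [[0, 1, 0], 0, 1], [[0, 1, 0], 0, 1], [[0, 1, 0], 0, 1], [[0, 1, 0], 0, 1], [[0, 1, 0], 0, 1], [[0, 1, 0], 0, 1]]'

```text
t: 16.25
tool_pos: [0.4717, -0.0159, 0.1705]
tcp_rot: [1.0, -0.0, -0.0, 0.0]
wrist_force: [0.9, -0.3, -3.3]
opening: 0.355
finger_force: 45.0
```

>>> arm_command --motion '[[[0.14, 1, 0], 0, 1], [[0.14, 1, 0], 0, 1], [[0.14, 1, 0], 0, 1], [[0.14, 1, 0], 0, 1], [[0, 0.3, 0.3], 0, 1], [[0, 0, 0.7], 0, 1], [[0, 0, 0.8], 0, 1], [[0, 0, 0], 0, 1]]'

```text
t: 17.25
tool_pos: [0.4922, -0.185, 0.0959]
tcp_rot: [1.0, 0.0, -0.003, -0.001]
wrist_force: [-0.0, 0.6, -3.0]
opening: 0.348
finger_force: 45.0
```

```bash
python3 hl.py
```

```text
[ 0.4922 -0.185   0.0959] 0.34838236922847593 44.99772906303406 [-0.   0.6 -3. ]
scene 254 rect [ 493. -184.] [81. 51.] 11 plate z at tool 0.1156 slope [-0.018 -0.036]
wrist 5834 rect [ 494. -184.] [78. 50.] 10 plate z at tool 0.1166 slope [-0.01  -0.003]
```

>>> arm_command --motion '[[[0, 0.02, 0.3], 0, 1], [[0, 0, 0.15], 0, 1], [[0, 0, 0.08], 0, 1], [[0, 0, 0.04], 0, 1], [[0, 0, 0], 0, 1]]'

```text
t: 17.98
tool_pos: [0.495, -0.1874, 0.0752]
tcp_rot: [1.0, -0.0, 0.0, -0.0]
wrist_force: [-0.2, -0.6, -3.7]
opening: 0.352
finger_force: 45.0
```

>>> arm_command --motion '[[[0, 0, 0.04], 0, 1], [[0, 0, 0.03], 0, 1], [[0, 0, 0], 0, 1]]'

```text
t: 18.35
tool_pos: [0.4952, -0.1874, 0.0727]
tcp_rot: [1.0, -0.0, 0.0, 0.0]
wrist_force: [-0.5, 0.4, -0.8]
opening: 0.35
finger_force: 45.0
```

Contact (the force went from −3.7 to −0.8). Release and lift.

>>> arm_command --motion '[[[0, 0, 0], 0, 0.2], [[0, 0, 0], 0, 0.0], [[0, 0, 0], 0, -0.2], [[0, 0, 0], 0, -0.2], [[0, 0, -0.3], 0, -0.2], [[0, 0, -0.7], 0, -0.2], [[0, 0, -1], 0, -0.2], [[0, 0, -1], 0, -0.2]]' --force 20

```text
t: 19.35
tool_pos: [0.4949, -0.1873, 0.1944]
tcp_rot: [1.0, -0.0, 0.0, 0.0]
wrist_force: [0.1, -0.1, -0.5]
opening: 0.601
finger_force: 0.0
```

```bash
python3 fl.py
```

```text
A 427 rect [641. -28.] [82. 50.] 16 z 0.092 slope [0.035 0.027]
B 0
C 291 rect [ 494. -188.] [81. 52.] 9 z 0.0922 slope [-0.023  0.021]
19.4 [ 0.4981 -0.188   0.1998]
```

>>> arm_command --motion '[[[-0.13, -1, 0], 0, -0.2], [[-0.13, -1, 0], 0, -0.2], [[-0.13, -1, 0], 0, -0.2], [[-0.13, -1, 0], 0, -0.2], [[0, -1, 0], 0, -0.2], [[0, -1, 0], 0, -0.2], [[0, -1, 0], 0, -0.2], [[0, -1, 0], 0, -0.2]]'

```text
t: 20.4
tool_pos: [0.4743, 0.1339, 0.1931]
tcp_rot: [1.0, -0.0, 0.001, -0.0]
wrist_force: [1.4, -0.3, -0.8]
opening: 0.601
finger_force: 0.0
```

>>> arm_command --motion '[[[0, -1, 0], 0, -0.2], [[0, -1, 0], 0, -0.2], [[0, -1, 0], 0, -0.2], [[0, -1, 0], 0, -0.2], [[0, -1, 0], 0, -0.2], [[0, -1, 0], 0, -0.2], [[0, -0.6, 0], 0, -0.2], [[0, 0, 0], 0, -0.2]]'

```text
t: 21.4
tool_pos: [0.4737, 0.3981, 0.1925]
tcp_rot: [1.0, 0.001, -0.0, -0.0]
wrist_force: [-0.5, 0.3, 0.3]
opening: 0.6
finger_force: 0.0
```

>>> arm_command --motion '[[[0, 0, 1], 0, -0.2], [[0, 0, 1], 0, -0.2], [[0, 0, 1], 0, -0.2], [[0, 0, 1], 0, -0.2], [[0, 0, 0], 0, -0.2]]'

```text
t: 22.02
tool_pos: [0.4734, 0.3928, 0.0298]
tcp_rot: [1.0, -0.001, -0.002, 0.003]
wrist_force: [-0.2, 0.7, -0.2]
opening: 0.596
finger_force: 0.0
```

>>> arm_command --motion '[[[0, -0.05, 0.35], 0, -0.2], [[0, 0, 0.1], 0, -0.2], [[0, 0, 0], 0, -0.2], [[0, 0, 0], 0, 1], [[0, 0, 0], 0, 1], [[0, 0, 0], 0, 1], [[0, 0, 0], 0, 1], [[0, 0, 0], 0, 1]]' --force 45

```text
t: 23.02
tool_pos: [0.4746, 0.3975, 0.0146]
tcp_rot: [1.0, -0.0, 0.0, 0.001]
wrist_force: [-0.5, -5.4, 6.0]
opening: 0.35
finger_force: 45.0
```

>>> arm_command --motion '[[[0, 0, -0.5], 0, 1], [[0, 0, -1], 0, 1], [[0, 0, -1], 0, 1], [[0, 0, -1], 0, 1], [[0, 0, -0.5], 0, 1], [[0, 1, 0], 0, 1], [[0, 1, 0], 0, 1], [[0, 1, 0], 0, 1]]'

```text
t: 24.02
tool_pos: [0.4735, 0.2772, 0.1737]
tcp_rot: [1.0, 0.0, -0.001, 0.0]
wrist_force: [-0.3, -0.9, -5.1]
opening: 0.349
finger_force: 45.0
```

>>> arm_command --motion '[[[0, 1, 0], 0, 1], [[0, 1, 0], 0, 1], [[0, 1, 0], 0, 1], [[0, 1, 0], 0, 1], [[0, 1, 0], 0, 1], [[0, 1, 0], 0, 1], [[0, 1, 0], 0, 1], [[0, 0, 0], 0, 1]]'

```text
t: 25.02
tool_pos: [0.4732, -0.0049, 0.1737]
tcp_rot: [1.0, -0.003, -0.001, 0.001]
wrist_force: [-0.2, 0.8, -5.6]
opening: 0.348
finger_force: 45.0
```

>>> arm_command --motion '[[[0, 0.6, 0.2], 0, 1], [[0, 0, 0.9], 0, 1], [[0, 0, 0.7], 0, 1], [[0, 0, 0.2], 0, 1], [[0, 0, 0], 0, 1], [[0, 0, 0], 0, 1]]'

```text
t: 25.78
tool_pos: [0.4752, -0.025, 0.0954]
tcp_rot: [1.0, 0.0, 0.001, -0.0]
wrist_force: [0.4, 0.5, -5.3]
opening: 0.349
finger_force: 45.0
```

```bash
python3 hl.py
```

```text
[ 0.4752 -0.025   0.0954] 0.34941754386598217 44.992278814315796 [ 0.4  0.5 -5.3]
scene 307 rect [475. -26.] [54. 80.] 77 plate z at tool 0.1109 slope [-0.009 -0.015]
wrist 5842 rect [474. -24.] [50. 80.] 76 plate z at tool 0.1107 slope [-0.003  0.007]
```

>>> arm_command --motion '[[[-0.04, 0.1, 0.3], 0, 1], [[0, 0, 0.08], 0, 1], [[0, 0, 0.06], 0, 1], [[0, 0, 0.03], 0, 1], [[0, 0, 0], 0, 1], [[0, 0, 0], 0, 1]]'

```text
t: 26.62
tool_pos: [0.4731, -0.0295, 0.0764]
tcp_rot: [1.0, -0.0, 0.0, 0.0]
wrist_force: [-3.0, -1.6, 6.0]
opening: 0.349
finger_force: 45.0
```

>>> arm_command --motion '[[[0, 0, 0], 0, 0.2], [[0, 0, 0], 0, 0.0], [[0, 0, 0], 0, -0.2], [[0, 0, 0], 0, -0.2], [[0, 0, -0.3], 0, -0.2], [[0, 0, -0.7], 0, -0.2], [[0, 0, -1], 0, -0.2], [[0, 0, -1], 0, -0.2]]' --force 20

```text
t: 27.62
tool_pos: [0.4725, -0.0292, 0.1975]
tcp_rot: [1.0, -0.0, 0.0, -0.0]
wrist_force: [0.6, -0.9, 0.1]
opening: 0.604
finger_force: 0.0
```

```bash
python3 fl.py
```

```text
A 431 rect [641. -28.] [84. 52.] 17 z 0.0921 slope [0.031 0.031]
B 350 rect [472. -30.] [53. 82.] 77 z 0.0921 slope [0.006 0.001]
C 288 rect [ 494. -187.] [84. 53.] 7 z 0.0924 slope [-0.017  0.013]
27.675 [ 0.4756 -0.0289  0.2026]
```

All three flanges are balanced. Now the lid: go over it high and push from behind.

>>> arm_command --motion '[[[0, 0, -1], 0, 1], [[0, -1, -1], 0, 1], [[0.5, -1, -1], 0, 1], [[1, -1, 0], 0, 1], [[1, -1, 0], 0, 1], [[1, -1, 0], 0, 1], [[1, -1, 0], 0, 1], [[1, -0.8, 0], 0, 1]]'

```text
t: 28.68
tool_pos: [0.6935, 0.2444, 0.3161]
tcp_rot: [1.0, 0.0, 0.0, -0.0]
wrist_force: [0.4, -0.8, 0.1]
opening: 0.004
finger_force: 0.0
```

>>> arm_command --motion '[[[1, 0, 0], 0, 1], [[0.7, 0, 0], 0, 1], [[0, 0, 1], 0, 1], [[0, 0, 1], 0, 1], [[0, 0, 0.6], 0, 1], [[0, 0, 0], 0, 1]]'

```text
t: 29.42
tool_pos: [0.7595, 0.2417, 0.2094]
tcp_rot: [1.0, -0.0, -0.002, 0.001]
wrist_force: [0.2, 0.3, 0.3]
opening: 0.008
finger_force: 0.0
```

```bash
cat > ld.py <<'E'
from h import *
s=r.get_state(); print(s["t"],s["tool_pos"].round(4),s["wrist_force"].round(1))
for n in("scene","top"):
    c=cap(n); save(c,"lid_"+n+".png"); w=cloud(c); X,Y,Z=w[...,0],w[...,1],w[...,2]
    p=w[(X>.4)&(X<.95)&(Y>.34)&(Y<.45)&(Z>.085)&(Z<.4)]
    if len(p)>50:
        u=np.linalg.svd(p-p.mean(0),full_matrices=False)[2][2]; print(n,len(p),"n",u.round(3),p.min(0).round(3),p.max(0).round(3))
    h=w[(X>.36)&(X<.43)&(Y>.28)&(Y<.325)&(Z>.085)&(Z<.17)]; print("hasp",len(h),h.mean(0).round(3) if len(h) else '',h.max(0).round(3) if len(h) else '')
    t=w[(X>.42)&(X<.6)&(Y>.34)&(Y<.45)&(Z<.1)]; print("top of case region z",np.percentile(t[:,2],[5,50,95]).round(4))
E
python3 ld.py
```

```text
29.425 [0.7595 0.2417 0.2094] [0.2 0.3 0.3]
scene 3767 n [-0.982  0.023  0.188] [0.643 0.34  0.085] [0.684 0.45  0.266]
hasp 515 [0.393 0.305 0.119] [0.412 0.325 0.157]
top of case region z [0.0162 0.0186 0.0469]
top 1760 n [-0.973  0.012  0.232] [0.626 0.34  0.085] [0.683 0.45  0.269]
hasp 163 [0.391 0.302 0.125] [0.41  0.323 0.16 ]
top of case region z [0.0135 0.0181 0.0226]
```

>>> arm_command --motion '[[[-0.8, 0, 0], 0, 1], [[-0.5, 0, 0], 0, 1], [[-0.5, 0, 0], 0, 1], [[-0.5, 0, 0], 0, 1], [[-0.5, 0, 0], 0, 1], [[-0.5, 0, 0], 0, 1], [[-0.5, 0, 0], 0, 1], [[-0.5, 0, 0], 0, 1]]'

```text
t: 30.52
tool_pos: [0.5894, 0.2433, 0.2142]
tcp_rot: [1.0, -0.0, 0.002, -0.001]
wrist_force: [0.8, 0.5, -0.6]
opening: 0.002
finger_force: 0.3
```

```bash
python3 ld.py
```

```text
30.525 [0.5894 0.2433 0.2142] [ 0.8  0.5 -0.6]
scene 6307 n [ 0.948 -0.025  0.316] [0.56  0.34  0.085] [0.633 0.45  0.266]
hasp 345 [0.388 0.305 0.131] [0.4   0.324 0.157]Traceback (most recent call last):
  File "ld.py", line 9, in <module>
    t=w[(X>.42)&(X<.6)&(Y>.34)&(Y<.45)&(Z<.1)]; print("top of case region z",np.percentile(t[:,2],[5,50,95]).round(4))
                                                                             ~~~~~~~~~~~~~^^^^^^^^^^^^^^^^^^
    return _quantile_unchecked(
        a, q, axis, out, overwrite_input, method, keepdims, weights)
    return _ureduce(a,
                    func=_quantile_ureduce_func,
    ...<5 lines>...
                    overwrite_input=overwrite_input,
                    method=method)
    r = func(a, **kwargs)
    result = _quantile(arr,
                       quantiles=q,
    ...<2 lines>...
                       out=out,
                       weights=wgt)
    slices_having_nans = np.isnan(arr[-1, ...])
                                  ~~~^^^^^^^^^
IndexError: index -1 is out of bounds for axis 0 with size 0
```

>>> arm_command --motion '[[[-0.5, 0, 0], 0, 1], [[-0.5, 0, 0], 0, 1], [[-0.5, 0, 0], 0, 1], [[-0.5, 0, 0], 0, 1], [[0, 0, 0], 0, 1], [[0, 0, 0], 0, 1], [[0, 0, 0], 0, 1], [[0, 0, 0], 0, 1]]'

```text
t: 31.58
tool_pos: [0.5092, 0.2426, 0.2115]
tcp_rot: [1.0, -0.0, -0.0, -0.0]
wrist_force: [0.4, 0.3, 0.7]
opening: 0.006
finger_force: 0.0
```

```bash
sed -i 's/print("top of case region z"/len(t) and print("top of case region z"/' ld.py; python3 ld.py
```

```text
31.575 [0.5092 0.2426 0.2115] [0.4 0.3 0.7]
hasp 512 [0.393 0.305 0.119] [0.413 0.325 0.158]
top of case region z [0.0734 0.0757 0.0802]
hasp 113 [0.388 0.306 0.133] [0.408 0.323 0.16 ]
top of case region z [0.0715 0.076  0.0813]
```

View pics/lid_scene.png

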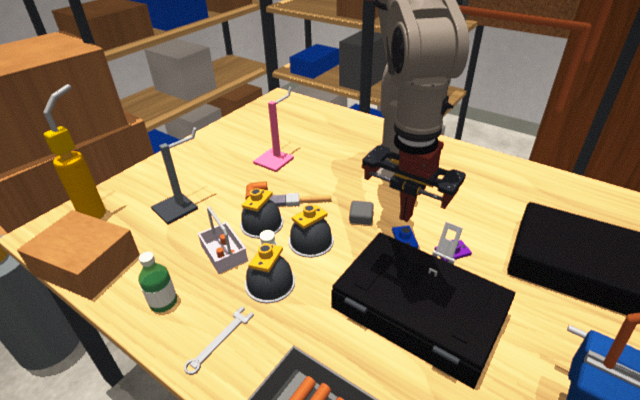

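Scene view: lid down flat on the case (top z 0.076), the three flanges sit on their caps, and the hasp still leans out at (450,240). Next I'll measure the catch and go round behind the hasp.

>>> arm_command --motion '[[[-0.7, 0, 0], 0, 1], [[-0.7, -0.3, 0], 0, 1], [[-0.7, -0.3, 0], 0, 1], [[-0.7, -0.3, 0], 0, 1], [[-0.8, -0.3, 0], 0, 1], [[-0.7, -0.3, 0], 0, 1], [[0, 0, 0], 0, 1]]'

```text
t: 32.55
tool_pos: [0.3351, 0.3037, 0.2119]
tcp_rot: [1.0, 0.002, 0.0, -0.0]
wrist_force: [0.8, 0.2, 0.8]
opening: 0.001
finger_force: 0.0
```

```bash
python3 - <<'E'
from h import *
print(r.get_state()["tool_pos"].round(4))
for n in("scene","wrist"):
    c=cap(n); w=cloud(c); X,Y,Z=w[...,0],w[...,1],w[...,2]
    save(c,"h_"+n+".png")
    lid=w[(X>.43)&(X<.6)&(Y>.16)&(Y<.27)&(Z>.06)&(Z<.09)]
    if len(lid): print(n,"lid slope",np.polyfit(lid[:,0],lid[:,2],1).round(4))
    p=w[(X>.42)&(X<.53)&(Y>.27)&(Y<.34)&(Z>.082)&(Z<.11)]
    if len(p): print(n,"catch",len(p),p.mean(0).round(4),p.min(0).round(4),p.max(0).round(4))
    q=w[(X>.3)&(X<.45)&(Y>.27)&(Y<.34)&(Z>.08)&(Z<.17)]
    if len(q): print("hasp",len(q),q.min(0).round(3),q.max(0).round(3))
E
```

```text
[0.3351 0.3037 0.2119]
scene lid slope [-0.0029  0.0778]
scene catch 23 [0.4677 0.3037 0.0869] [0.4635 0.2948 0.0826] [0.4701 0.3126 0.0904]
hasp 575 [0.373 0.279 0.08 ] [0.412 0.33  0.158]
wrist lid slope [0.0099 0.0711]
wrist catch 128 [0.4661 0.3052 0.0874] [0.4641 0.2958 0.0822] [0.4685 0.3143 0.0899]
hasp 2221 [0.375 0.28  0.08 ] [0.41  0.331 0.156]
```

>>> arm_command --motion '[[[0, 0, 0.9], 0, 1], [[0, 0, 0.9], 0, 1], [[0, 0, 0.85], 0, 1], [[0.3, 0, 0], 0, 1], [[0.3, 0, 0], 0, 1], [[0.3, 0, 0], 0, 1], [[0.3, 0, 0], 0, 1], [[0.3, 0, 0], 0, 1]]'

```text
t: 33.65
tool_pos: [0.3979, 0.3028, 0.1061]
tcp_rot: [1.0, -0.0, 0.0, -0.0]
wrist_force: [-0.5, -0.3, 0.7]
opening: 0.008
finger_force: 0.6
```

>>> arm_command --motion '[[[0.4, 0, 0], 0, 1], [[0.4, 0, 0], 0, 1], [[0.3, 0, 0], 0, 1], [[0, 0, 0], 0, 1], [[0, 0, 0], 0, 1]]'

```text
t: 34.28
tool_pos: [0.4405, 0.3027, 0.1055]
tcp_rot: [1.0, -0.0, -0.0, 0.0]
wrist_force: [-0.1, -0.8, -0.0]
opening: 0.003
finger_force: 0.0
```

```bash
python3 - <<'E'
from h import *
s=r.get_state(); t=s["tool_pos"]; print(t.round(4),s["wrist_force"].round(1))
c=cap("scene"); w=cloud(c); X,Y,Z=w[...,0],w[...,1],w[...,2]
p=w[(X>.36)&(X<.52)&(Y>.275)&(Y<.335)&(Z>.092)&(Z<.18)]
for z in np.arange(.08,.17,.01):
    q=p[(p[:,2]>z)&(p[:,2]<z+.01)]
    if len(q): print(round(z,2),len(q),q.min(0).round(3),q.max(0).round(3))
cv2.imwrite('pics/s5.png',cv2.resize(c['image'][170:310,370:510,::-1],None,fx=4,fy=4))
E
```

```text
[0.4405 0.3027 0.1055] [-0.1 -0.8 -0. ]
0.09 3 [0.421 0.286 0.093] [0.424 0.324 0.097]
0.1 7 [0.425 0.297 0.102] [0.436 0.324 0.109]
0.11 6 [0.436 0.293 0.11 ] [0.441 0.323 0.119]
0.12 4 [0.448 0.288 0.123] [0.454 0.324 0.13 ]
0.13 50 [0.436 0.284 0.132] [0.464 0.324 0.14 ]
0.14 46 [0.432 0.284 0.14 ] [0.464 0.314 0.15 ]
0.15 36 [0.429 0.293 0.15 ] [0.452 0.311 0.16 ]
0.16 39 [0.433 0.292 0.16 ] [0.453 0.312 0.17 ]
```

View pics/s5.png

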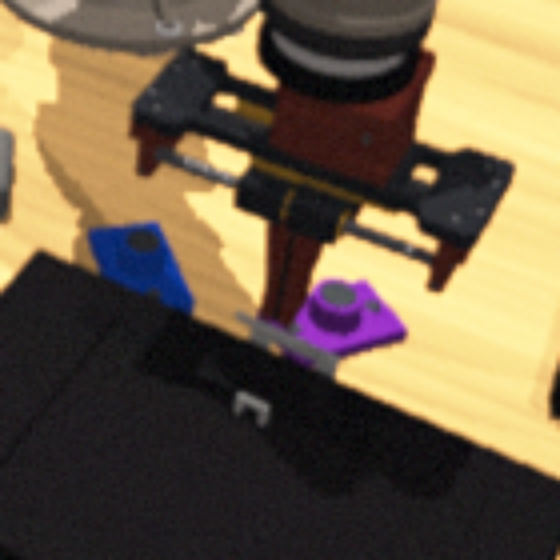

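Crop: the hasp (290,345) has passed upright and now leans towards the lid, ahead of the fingers. Press it down.

>>> arm_command --motion '[[[0, 0, 0.4], 0, 1], [[0, 0, 0.4], 0, 1], [[0, 0, 0.2], 0, 1], [[0, 0, 0.1], 0, 1], [[0, 0, 0], 0, 1]]'

```text
t: 34.95
tool_pos: [0.4405, 0.3026, 0.0612]
tcp_rot: [1.0, -0.0, -0.0, 0.0]
wrist_force: [-0.6, -0.4, 0.9]
opening: 0.006
finger_force: 0.0
```

>>> arm_command --motion '[[[0, 0, 0.06], 0, 1], [[0, 0, 0.06], 0, 1], [[0, 0, 0], 0, 1]]'

```text
t: 35.33
tool_pos: [0.4407, 0.3026, 0.0567]
tcp_rot: [1.0, -0.0, 0.0, 0.0]
wrist_force: [0.5, 0.1, -0.6]
opening: 0.003
finger_force: 0.0
```

```bash
cat > hp.py <<'E'
from h import *
s=r.get_state(); print(s["t"],s["tool_pos"].round(4),s["wrist_force"].round(1))
for n in("scene","top"):
    c=cap(n); w=cloud(c); X,Y,Z=w[...,0],w[...,1],w[...,2]; im=c["image"].astype(int)
    p=w[(X>.4)&(X<.52)&(Y>.278)&(Y<.328)&(Z>.07)&(Z<.12)&(im.min(-1)>70)]
    for x in np.arange(.4,.51,.01):
        q=p[(p[:,0]>x)&(p[:,0]<x+.01)]
        if len(q): print(n,round(x,2),len(q),np.median(q[:,2]).round(4),q[:,2].max().round(4))
    if n=="scene": cv2.imwrite('pics/s6.png',cv2.resize(c['image'][170:310,370:510,::-1],None,fx=4,fy=4))
E
python3 hp.py
```

```text
35.325 [0.4407 0.3026 0.0567] [ 0.5  0.1 -0.6]
scene 0.4 24 0.0832 0.0857
scene 0.41 26 0.0831 0.086
scene 0.42 23 0.084 0.0858
scene 0.43 25 0.0843 0.0863
scene 0.44 31 0.0852 0.0879
scene 0.45 31 0.0857 0.0878
scene 0.46 57 0.0864 0.0914
scene 0.47 61 0.0868 0.0891
scene 0.48 63 0.0868 0.0904
```

>>> arm_command --motion '[[[0, 0, 0.06], 0, 1], [[0, 0, 0.05], 0, 1], [[0, 0, 0], 0, 1], [[0, 0, 0], 0, 1]]'

```text
t: 35.92
tool_pos: [0.441, 0.3027, 0.0535]
tcp_rot: [1.0, -0.0, 0.001, 0.0]
wrist_force: [-3.0, -3.1, 13.7]
opening: 0.005
finger_force: 6.6
```

Firm contact. Lift off and check the hasp.

>>> arm_command --motion '[[[0, 0, -0.5], 0, 1], [[0, 0, -1], 0, 1], [[0, 0, -1], 0, 1], [[0, 0, -1], 0, 1], [[0, 0, -1], 0, 1], [[0, 0, -1], 0, 1], [[0, 0, -0.5], 0, 1], [[0, 0, 0], 0, 1]]'

```text
t: 36.92
tool_pos: [0.4412, 0.3035, 0.2944]
tcp_rot: [1.0, -0.0, 0.002, -0.001]
wrist_force: [-0.2, 0.8, -0.9]
opening: 0.0
finger_force: 0.0
```

```bash
python3 hp.py; python3 fl.py; python3 - <<'E'
from h import *
for n in("scene","top"):
    c=cap(n); w=cloud(c); np.savez(n+"0.npz",w=w,im=c["image"])
E
python3 m2.py | egrep "==|caddy|hook"
```

```text
36.925 [0.4412 0.3035 0.2944] [-0.2  0.8 -0.9]
scene 0.4 56 0.0828 0.0867
scene 0.41 62 0.0824 0.0869
scene 0.42 55 0.0826 0.0855
scene 0.43 63 0.0825 0.0862
scene 0.44 70 0.0816 0.0851
scene 0.45 41 0.0821 0.0861
scene 0.46 66 0.0824 0.0894
scene 0.47 63 0.0822 0.0888
scene 0.48 69 0.0818 0.085
top 0.4 4 0.0856 0.0878
top 0.41 19 0.0823 0.0875
top 0.42 36 0.083 0.0885
top 0.43 38 0.0819 0.0876
top 0.44 53 0.082 0.0873
top 0.45 16 0.0816 0.0869
top 0.46 20 0.0822 0.0899
top 0.47 26 0.0814 0.0883
top 0.48 21 0.0826 0.0859
A 431 rect [641. -28.] [83. 51.] 15 z 0.0921 slope [0.032 0.029]
B 345 rect [471. -30.] [53. 82.] 76 z 0.0921 slope [ 0.006 -0.007]
C 292 rect [ 494. -187.] [81. 50.] 8 z 0.0923 slope [-0.016  0.024]
37.075 [0.4402 0.3021 0.2914]
== scene
hook z 0.05 125 [ 0.571 -0.433  0.075] [[0.571, -0.433, 0.1], [0.571, -0.434, 0.05]]
hook z 0.1 130 [ 0.571 -0.433  0.125] [[0.571, -0.433, 0.149], [0.571, -0.433, 0.1]]
hook z 0.15 113 [ 0.571 -0.433  0.17 ] [[0.571, -0.433, 0.19], [0.572, -0.434, 0.15]]
hook z 0.19 192 [ 0.541 -0.43   0.203] [[0.475, -0.419, 0.204], [0.579, -0.436
[... 249 characters left out ...]
6035156, 125.31173706054688), 69.11089324951172)m2.py:19: RuntimeWarning: Mean of empty slice.
  p=box(.55,.95,.05,.55,.1,.4); c=p.mean(0); print("lid",len(p),"normal",np.linalg.svd(p-c,full_matrices=False)[2][2].round(3),p.min(0).round(3),p.max(0).round(3))
  ret = um.true_divide(
Traceback (most recent call last):
  File "m2.py", line 19, in <module>
    p=box(.55,.95,.05,.55,.1,.4); c=p.mean(0); print("lid",len(p),"normal",np.linalg.svd(p-c,full_matrices=False)[2][2].round(3),p.min(0).round(3),p.max(0).round(3))
                                                                           ~~~~~~~~~~~~~~~~~~~~~~~~~~~~~~~~~~~~~~~~~^^^
IndexError: index 2 is out of bounds for axis 0 with size 0
```

Hasp lies flat (z 0.082 all along), the flanges are unmoved, and the caddy bar is still centred at (0.637, −0.189) with bar yaw 68.8°. I'll move above its grip point (0.629, −0.2095), then turn.

>>> arm_command --motion '[[[0.6, 1, 0], 0, 0], [[0.6, 1, 0], 0, 0], [[0.6, 1, 0], 0, 0], [[0.6, 1, 0], 0, 0], [[0.6, 1, 0], 0, 0], [[0.6, 1, 0], 0, 0], [[0.6, 1, 0], 0, 0], [[0.5, 1, 0], 0, 0]]'

```text
t: 38.17
tool_pos: [0.6289, -0.0188, 0.2911]
tcp_rot: [1.0, -0.0, -0.001, -0.0]
wrist_force: [-0.1, 0.1, 0.0]
opening: 0.5
finger_force: 0.0
```

>>> arm_command --motion '[[[0, 1, 0], 0, 0], [[0, 1, 0], 0, 0], [[0, 1, 0], 0, 0], [[0, 1, 0], 0, 0], [[0, 0.8, 0], 0, 0], [[0, 0, 0], -1, 0], [[0, 0, 0], -1, 0], [[0, 0, 0], -1, 0]]'

```text
t: 39.17
tool_pos: [0.6281, -0.2093, 0.291]
tcp_rot: [0.993, 0.121, -0.001, -0.0]
wrist_force: [-0.2, -0.1, 0.1]
opening: 0.498
finger_force: 0.0
```

>>> arm_command --motion '[[[0, 0, 0], -1, 0], [[0, 0, 0], -1, 0], [[0, 0, 0], -1, 0], [[0, 0, 0], -1, 0], [[0, 0, 0], -1, 0], [[0, 0, 0], -1, 0], [[0, 0, 0], -1, 0], [[0, 0, 0], -1, 0]]'

```text
t: 40.17
tool_pos: [0.6281, -0.2093, 0.291]
tcp_rot: [0.904, 0.427, -0.001, -0.001]
wrist_force: [1.0, 0.2, -0.1]
opening: 0.501
finger_force: 0.0
```

>>> arm_command --motion '[[[0, 0, 0], -1, 0], [[0, 0, 0], -1, 0], [[0, 0, 0], -1, 0], [[0, 0, 0], -1, 0], [[0, 0, 0], 0, 0], [[0, 0, 0], 0, 0]]'

```text
t: 40.92
tool_pos: [0.6283, -0.2094, 0.2917]
tcp_rot: [0.826, 0.564, -0.0, -0.0]
wrist_force: [-0.6, -0.5, 0.0]
opening: 0.497
finger_force: 0.0
```

```bash
cat > cd.py <<'E'
from h import *
s=r.get_state(); t=s["tool_pos"]; Rm=R.from_quat(s["tcp_rot"]).as_matrix(); print("tool",t.round(4),"xaxis yaw",np.degrees(np.arctan2(Rm[1,0],Rm[0,0])).round(2))
cs=[]
for n in("scene","top","wrist"):
    c=cap(n); w=cloud(c); X,Y,Z=w[...,0],w[...,1],w[...,2]
    if n=="wrist": save(c,"caddy_w.png")
    p=w[(X>.56)&(X<.75)&(Y>-.32)&(Y<-.1)&(Z>.112)&(Z<.128)]
    if len(p)<20: print(n,len(p)); continue
    c0=np.median(p,0); u=np.linalg.svd(p-p.mean(0),full_matrices=False)[2][0]; k=(p-p.mean(0))@u; e=p.mean(0)+np.outer(np.percentile(k,[1,99]),u)
    cen=e.mean(0); print(n,len(p),"centre",cen.round(4),"len",np.ptp(k).round(3),"yaw",np.degrees(np.arctan2(u[1],u[0])).round(1)%180,"ztop",np.percentile(p[:,2],95).round(4),"bar pt mean",p.mean(0).round(4))
E
python3 cd.py
```

```text
tool [ 0.6283 -0.2094  0.2917] xaxis yaw 68.65
scene 111 centre [ 0.6372 -0.1863  0.1225] len 0.111 yaw 68.8 ztop 0.1258 bar pt mean [ 0.6396 -0.1802  0.1222]
top 126 centre [ 0.6347 -0.1924  0.1228] len 0.117 yaw 68.8 ztop 0.1271 bar pt mean [ 0.6346 -0.1926  0.1228]
wrist 723 centre [ 0.635  -0.1881  0.1224] len 0.118 yaw 68.6 ztop 0.1246 bar pt mean [ 0.636  -0.1856  0.1224]
```

>>> arm_command --motion '[[[0, 0, 1], 0, 0], [[0, 0, 1], 0, 0], [[0, 0, 1], 0, 0], [[0, 0, 1], 0, 0], [[0, 0, 0.8], 0, 0], [[0, 0, 0.45], 0, 0], [[0, 0, 0], 0, 0]]'

```text
t: 41.95
tool_pos: [0.6279, -0.2093, 0.0815]
tcp_rot: [0.825, 0.564, -0.001, -0.001]
wrist_force: [0.7, 0.4, -0.1]
opening: 0.499
finger_force: 0.0
```

>>> arm_command --motion '[[[0, 0, 0], 0, 1], [[0, 0, 0], 0, 1], [[0, 0, 0], 0, 1], [[0, 0, 0], 0, 1], [[0, 0, 0], 0, 1], [[0, 0, 0], 0, 1]]' --force 55

```text
t: 42.7
tool_pos: [0.6285, -0.2094, 0.0827]
tcp_rot: [0.825, 0.564, -0.0, 0.0]
wrist_force: [-2.2, -0.1, 3.6]
opening: 0.077
finger_force: 55.0
```

Gripped at 7 mm opening. Lift, turn to the hook's angle, and check the tilt. The bar has to be threaded over the hook tip from the tip side.

>>> arm_command --motion '[[[0, 0, -0.3], 0, 1], [[0, 0, -0.6], 0, 1], [[0, 0, -0.9], 0, 1], [[0, 0, -0.9], 0, 1], [[0, 0, -0.9], -0.6, 1], [[0, 0, -0.2], -1, 1], [[0, 0, 0], -0.9, 1], [[0, 0, 0], 0, 1]]'

```text
t: 43.7
tool_pos: [0.6284, -0.2095, 0.2345]
tcp_rot: [0.765, 0.644, 0.0, -0.0]
wrist_force: [0.4, 0.2, -2.9]
opening: 0.071
finger_force: 55.0
```

>>> arm_command --motion '[[[-0.8, 0.11, 0], 0, 1], [[-0.8, 0.11, 0], 0, 1], [[-0.75, 0.11, 0], 0, 1], [[0, 0, 0], 0, 1]]'

```text
t: 44.2
tool_pos: [0.6243, -0.3083, 0.2335]
tcp_rot: [0.767, 0.641, -0.001, 0.0]
wrist_force: [0.0, 0.6, -2.9]
opening: 0.076
finger_force: 55.0
```

```bash
cat > cb.py <<'E'
from h import *
s=r.get_state(); t=s["tool_pos"]; Rm=R.from_quat(s["tcp_rot"]).as_matrix(); print(s["t"],"tool",t.round(4),"yaw",np.degrees(np.arctan2(Rm[1,0],Rm[0,0])).round(2),s["opening"],s["finger_force"],s["wrist_force"].round(1))
c=cap("scene"); save(c,"cb.png"); w=cloud(c); im=c["image"].astype(int); hsv=cv2.cvtColor(c["image"],cv2.COLOR_RGB2HSV)
d=(w-t)@Rm   # tool frame (x along bar, z down)
gray=(hsv[...,1]<70)|True
m=(abs(d[...,0])<.1)&(abs(d[...,1])<.02)&(d[...,2]>-.06)&(d[...,2]<.0)&(hsv[...,1]<90)
p=d[m]
print("bar pts",len(p))
for x in np.arange(-.06,.1,.012):
    q=p[(p[:,0]>x)&(p[:,0]<x+.012)]
    if len(q)>2: print(round(x,3),len(q),"y",np.median(q[:,1]).round(4),"z world",(t[2]-q[:,2]).min().round(4),(t[2]-np.median(q[:,2])).round(4),(t[2]-q[:,2]).max().round(4))
E
python3 cb.py
```

```text
44.2 tool [ 0.6243 -0.3083  0.2335] yaw 79.81 0.07589671663629295 54.99871909618378 [ 0.   0.6 -2.9]
bar pts 161
-0.048 6 y 0.002 z world 0.2357 0.2415 0.2615
-0.036 12 y 0.0005 z world 0.2347 0.2422 0.2658
-0.012 16 y -0.0035 z world 0.2654 0.2795 0.2927
-0.0 23 y -0.0034 z world 0.2687 0.2774 0.2928
0.012 12 y 0.0016 z world 0.2704 0.2737 0.2781
0.024 7 y 0.0009 z world 0.2702 0.2744 0.2769
0.036 10 y 0.002 z world 0.2693 0.2739 0.2769
0.048 10 y 0.0017 z world 0.2707 0.2737 0.2755
0.06 14 y 0.0014 z world 0.2657 0.2723 0.2761
0.072 51 y 0.0013 z world 0.2343 0.2536 0.2764
```

View pics/cb.png

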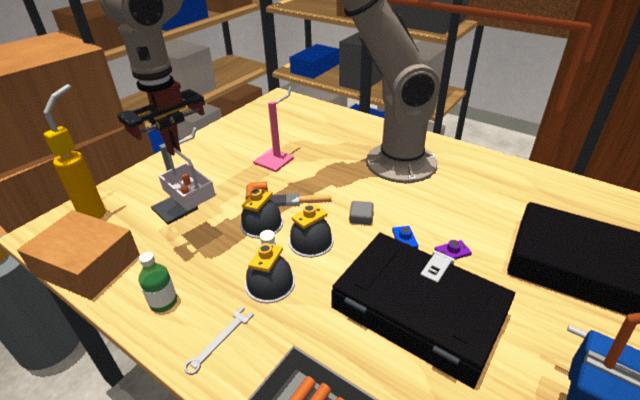

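Caddy hangs level in the grip near (187,185), bar axis at TCP+38 mm. Hasp shows flat on the lid at (437,265). Now round to the tip side of the grey hook.

>>> arm_command --motion '[[[-0.17, -1, 0], 0, 1], [[-0.17, -1, 0], 0, 1], [[-0.17, -1, 0], 0, 1], [[-0.17, -1, 0], 0, 1], [[-0.18, -1, 0], 0, 1], [[0, 0, 0], 0, 1]]'

```text
t: 45.0
tool_pos: [0.4198, -0.3035, 0.2343]
tcp_rot: [0.766, 0.643, -0.001, -0.0]
wrist_force: [0.7, 0.1, -1.8]
opening: 0.074
finger_force: 55.0
```

>>> arm_command --motion '[[[-0.8, 0.13, 0], 0, 1], [[-0.8, 0.13, 0], 0, 1], [[-0.8, 0.13, 0], 0, 1], [[-0.65, 0.13, 0], 0, 1], [[0, 0, 0.4], 0, 1], [[0, 0, 0.3], 0, 1], [[0, 0, 0], 0, 1]]'

```text
t: 45.88
tool_pos: [0.4222, -0.4257, 0.2049]
tcp_rot: [0.764, 0.645, 0.0, -0.002]
wrist_force: [0.5, -0.2, -2.1]
opening: 0.072
finger_force: 55.0
```

```bash
python3 cb.py; python3 - <<'E'
from h import *
s=r.get_state(); t=s["tool_pos"]; Rm=R.from_quat(s["tcp_rot"]).as_matrix()
for n,p in {"tip":(.4765,-.4205,.22),"seat":(.514,-.427,.205),"post":(.573,-.437,.21)}.items(): print(n,((np.array(p)-t)@Rm).round(4))
for n in("scene","top"):
    w=cloud(cap(n)); d=(w-t)@Rm
    m=(d[...,1]>.055)&(d[...,1]<.17)&(abs(d[...,0])<.06)&(w[...,2]>.192)&(w[...,2]<.23); q=d[m]
    for y in np.arange(.05,.17,.012):
        k=q[(q[:,1]>y)&(q[:,1]<y+.012)]
        if len(k): print(n,"hook y",round(y,3),len(k),"x",np.median(k[:,0]).round(4),"ztop",(t[2]-k[:,2].min()).round(4))
E
```

```text
45.875 tool [ 0.4222 -0.4257  0.2049] yaw 80.32 0.07226113718816836 54.99884247779846 [ 0.5 -0.2 -2.1]
bar pts 117
-0.048 6 y 0.0004 z world 0.2073 0.2102 0.231
-0.036 16 y 0.0024 z world 0.2056 0.2215 0.2394
-0.024 3 y 0.0105 z world 0.236 0.249 0.2549
-0.012 4 y 0.0037 z world 0.2423 0.2498 0.2627
-0.0 17 y -0.0052 z world 0.2385 0.2492 0.2597
0.012 11 y 0.0027 z world 0.2429 0.2459 0.2495
0.024 8 y 0.0001 z world 0.2412 0.2454 0.2472
0.036 8 y 0.0016 z world 0.2418 0.2445 0.2491
0.048 7 y 0.0026 z world 0.2435 0.2457 0.2474
0.06 8 y 0.0007 z world 0.2422 0.2452 0.2464
0.072 29 y 0.0006 z world 0.2065 0.2242 0.2416
tip [ 0.0148  0.0521 -0.0142]
seat [0.0147 0.0902 0.0008]
post [ 0.0148  0.1501 -0.0043]
scene hook y 0.05 18 x 0.0179 ztop 0.2219
scene hook y 0.062 14 x 0.0167 ztop 0.208
scene hook y 0.074 15 x 0.016 ztop 0.2061
scene hook y 0.086 15 x 0.0169 ztop 0.2063
scene hook y 0.098 16 x 0.016 ztop 0.2078
scene hook y 0.11 15 x 0.0161 ztop 0.2069
scene hook y 0.122 19 x 0.0152 ztop 0.2065
scene hook y 0.134 31 x 0.0194 ztop 0.2122
scene hook y 0.146 45 x 0.0172 ztop 0.2127
top hook y 0.05 11 x 0.0164 ztop 0.2211
top hook y 0.062 19 x 0.0141 ztop 0.2092
top hook y 0.074 22 x 0.0138 ztop 0.2099
top hook y 0.086 21 x 0.0134 ztop 0.209
top hook y 0.098 19 x 0.0134 ztop 0.2083
top hook y 0.11 22 x 0.0127 ztop 0.2097
top hook y 0.122 21 x 0.013 ztop 0.2101
top hook y 0.134 47 x 0.0128 ztop 0.2145
top hook y 0.146 39 x 0.0145 ztop 0.2143
```

Arm centre sits 15 mm along the bar. Shift 6 mm for finger clearance, then slide 90 mm onto the hook.

>>> arm_command --motion '[[[-0.15, 0.3, 0], 0, 1], [[0, 0.5, 0], 0, 1], [[0, 0.5, 0], 0, 1], [[0, 0.5, 0], 0, 1], [[0, 0.4, 0], 0, 1], [[0, 0, 0], 0, 1], [[0, 0, 0], 0, 1]]'

```text
t: 46.9
tool_pos: [0.5075, -0.449, 0.2062]
tcp_rot: [0.765, 0.644, -0.0, -0.0]
wrist_force: [-0.8, 0.1, -2.4]
opening: 0.076
finger_force: 55.0
```

```bash
python3 cb.py; python3 -c "
import cv2
i=cv2.imread('pics/cb.png'); cv2.imwrite('pics/cbz.png',cv2.resize(i[80:240,90:250],None,fx=3.5,fy=3.5))"
```

```text
46.9 tool [ 0.5075 -0.449   0.2062] yaw 80.18 0.07568928826907119 54.99879240989685 [-0.8  0.1 -2.4]
bar pts 131
-0.048 6 y 0.0022 z world 0.2069 0.2133 0.2359
-0.036 13 y 0.0012 z world 0.2078 0.2169 0.2346
-0.012 7 y -0.0039 z world 0.2373 0.2496 0.2618
-0.0 18 y -0.0038 z world 0.2382 0.2485 0.2652
0.012 9 y 0.0004 z world 0.2405 0.2466 0.249
0.024 8 y 0.0024 z world 0.2079 0.2477 0.249
0.036 8 y 0.0025 z world 0.2426 0.2468 0.2497
0.048 10 y 0.0007 z world 0.2439 0.2471 0.2493
0.06 11 y 0.0018 z world 0.2405 0.2463 0.249
0.072 40 y 0.0001 z world 0.2075 0.2288 0.2482
```

View pics/cbz.png

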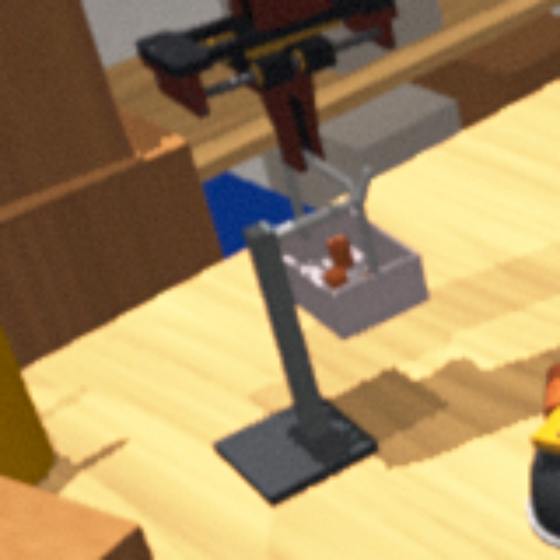

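Crop: handle bar crosses above the grey arm and the box hangs beneath it, clear of the post. Lower.

>>> arm_command --motion '[[[0, 0, 0.25], 0, 1], [[0, 0, 0.25], 0, 1], [[0, 0, 0.2], 0, 1], [[0, 0, 0.08], 0, 1], [[0, 0, 0], 0, 1], [[0, 0, 0], 0, 1]]'

```text
t: 47.7
tool_pos: [0.5083, -0.4489, 0.1755]
tcp_rot: [0.765, 0.644, 0.0, 0.0]
wrist_force: [-0.1, 1.3, -2.9]
opening: 0.081
finger_force: 55.0
```

>>> arm_command --motion '[[[0, 0, 0.05], 0, 1], [[0, 0, 0.04], 0, 1], [[0, 0, 0], 0, 1]]'

```text
t: 48.08
tool_pos: [0.5081, -0.4488, 0.1716]
tcp_rot: [0.765, 0.644, 0.0, 0.0]
wrist_force: [0.0, -0.0, -1.4]
opening: 0.077
finger_force: 55.0
```

>>> arm_command --motion '[[[0, 0, 0.03], 0, 1], [[0, 0, 0], 0, 1], [[0, 0, 0], 0, 0.75], [[0, 0, 0], 0, 0.6], [[0, 0, 0], 0, 0.45], [[0, 0, 0], 0, 0.45], [[0, 0, 0], 0, 0.45], [[0, 0, 0], 0, 0.45]]' --force 20

```text
t: 49.08
tool_pos: [0.508, -0.4488, 0.1703]
tcp_rot: [0.765, 0.644, 0.0, -0.0]
wrist_force: [-0.3, -0.2, -0.2]
opening: 0.279
finger_force: 0.0
```

>>> arm_command --motion '[[[0, 0, -0.2], 0, 0.45], [[0, 0, -0.4], 0, 0.45], [[0, 0, -0.8], 0, 0.45], [[0, 0, -1], 0, 0.45], [[0, 0, -1], 0, 0.45], [[0, 0, -1], 0, 0.45], [[0, 0, 0], 0, 0.45], [[0, 0, 0], 0, 0.45]]'

```text
t: 50.08
tool_pos: [0.5078, -0.4487, 0.3467]
tcp_rot: [0.765, 0.644, -0.0, 0.0]
wrist_force: [-0.2, 0.0, -0.6]
opening: 0.277
finger_force: 0.0
```

```bash
cat > fin.py <<'E'
from h import *
s=r.get_state(); print(s["t"],s["tool_pos"].round(3),s["wrist_force"].round(1))
u=np.array([.170,.985,0]); v=np.array([.985,-.170,0]); seat=np.array([.514,-.427,.205])
for n in("scene","top"):
    c=cap(n); save(c,"fin_"+n+".png"); w=cloud(c); d=w-seat; a,b=d@u,d@v
    m=(abs(a)<.065)&(abs(b)<.035)&(w[...,2]>.15)&(w[...,2]<.24); a,b,z=a[m],b[m],w[m][:,2]
    for x in np.arange(-.066,.066,.012):
        k=(a>x)&(a<x+.012)
        if k.sum()>1: print(n,"along bar",round(x,3),k.sum(),"offset",np.median(b[k]).round(4),"z",z[k].max().round(4),np.median(z[k]).round(4))
E
python3 fin.py; python3 fl.py; python3 hp.py|head -10
```

```text
50.075 [ 0.508 -0.449  0.347] [-0.2  0.  -0.6]
scene along bar -0.066 30 offset -0.0014 z 0.2069 0.1834
scene along bar -0.054 14 offset -0.0022 z 0.2124 0.1991
scene along bar -0.042 7 offset 0.0001 z 0.2142 0.2126
scene along bar -0.03 7 offset -0.0015 z 0.2132 0.2116
scene along bar -0.018 7 offset -0.0 z 0.2128 0.2123
scene along bar -0.006 90 offset 0.0013 z 0.2162 0.2042
scene along bar 0.006 10 offset -0.002 z 0.2193 0.2134
scene along bar 0.018 8 offset -0.0004 z 0.2146 0.2112
scene along bar 0.03 8 offset -0.0006 z 0.2163 0.2138
scene along bar 0.042 25 offset -0.001 z 0.2158 0.2065
scene along bar 0.054 42 offset -0.0015 z 0.2052 0.1755
top along bar -0.066 33 offset -0.0033 z 0.2098 0.1803
top along bar -0.054 16 offset -0.003 z 0.2152 0.211
top along bar -0.042 17 offset -0.0025 z 0.2172 0.2118
top along bar -0.03 17 offset -0.0028 z 0.2159 0.2118
top along bar -0.018 22 offset -0.0016 z 0.214 0.2109
top along bar -0.006 114 offset -0.0021 z 0.2196 0.2058
top along bar 0.006 17 offset -0.0028 z 0.2154 0.2126
top along bar 0.018 17 offset -0.0018 z 0.2162 0.2122
top along bar 0.03 16 offset -0.0014 z 0.2163 0.2142
top along bar 0.042 30 offset -0.0028 z 0.2169 0.2074
top along bar 0.054 20 offset -0.0028 z 0.2064 0.1787
A 432 rect [642. -28.] [81. 52.] 17 z 0.0922 slope [0.026 0.031]
B 347 rect [471. -29.] [52. 84.] 77 z 0.0921 slope [ 0.01  -0.011]
C 287 rect [ 493. -187.] [83. 50.] 10 z 0.0925 slope [-0.028  0.014]
50.225 [ 0.5074 -0.4486  0.3452]
50.225 [ 0.5074 -0.4486  0.3452] [-0.4  0.   0. ]
scene 0.4 59 0.083 0.0861
scene 0.41 62 0.0822 0.0849
scene 0.42 70 0.0824 0.0863
scene 0.43 62 0.0825 0.0846
scene 0.44 74 0.0822 0.0854
scene 0.45 46 0.0818 0.0871
scene 0.46 63 0.082 0.0905
scene 0.47 66 0.0824 0.0893
scene 0.48 71 0.0819 0.0852
```

```bash
python3 -c "
import cv2
i=cv2.imread('pics/fin_scene.png'); cv2.imwrite('pics/fz.png',cv2.resize(i[90:300,90:490],None,fx=2,fy=2))"
```

```text
(no output)
```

View pics/fz.png

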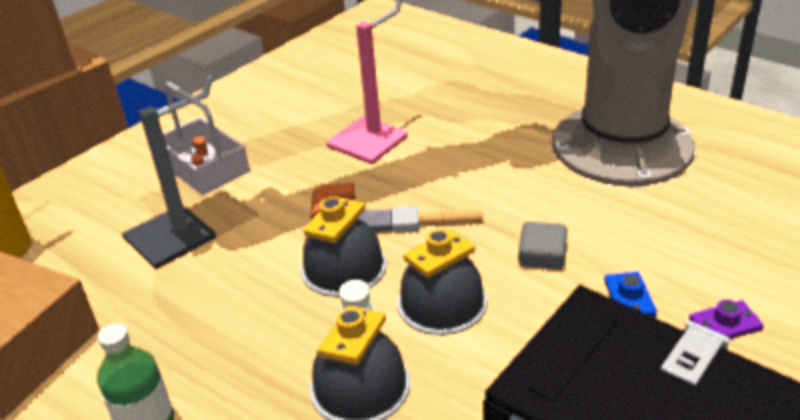

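Final view: caddy hangs level on the grey hook (205,150), with the bar on the seat. All three flanges are balanced, the lid is shut and the hasp is flat at (695,350). The jar and elbow haven't moved and the gripper is clear, so I'm handing in.

```bash
python3 -c "
from workcell import r
print(r.sign_off())"
```

```text
the job is handed in; nothing more can be done
None
```

The job is handed in (no verdict was returned). At the last check, all three flanges were balanced level on their own caps, the lid was shut with the hasp flat over the catch, the caddy hung on the grey hook, and the jar and elbow were where they started.

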